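# Click the push-to-turn selector round to the red mark and start the unit

### The job

Set the selector dial of the grey control unit to the red mark: push the dial down until it is unlocked, turn it clockwise click by click without going past the mark, never forcing it round while it is locked and never jamming it hard against its bottom stop. Let it rise and lock there, then press the green start button fully down and let go. Press start only when the dial is at the red mark, and do not knock over or shove the bolt, grease tin or drinking glass that stand around.

Things in the scene. Friction and masses are not known exactly. Their poses are not given: they have to be found in the camera images.
- unit: grey sheet-metal control unit fixed to the table, 130 (x) x 240 (y) x 50 mm high, vents and two brass sockets in its front (-x) face; x and y along its sides. Origin: centre of its underside. Flat top panel 50 mm up; the dial stands on its +y half, the green start button on its -y half
- dial_axis (a point): point on the unit's top panel where the dial's vertical axis passes (axes parallel to the unit's). The dial: black round skirt of 60 mm diameter, its flat top 45 mm above this point at rest; across it a black grip bar 44 mm long, 14 mm wide, rising 26 mm above the skirt top. Push on the skirt or by gripping the bar, and hold the dial down while turning it
- skirt_top (a point): centre of the skirt top at rest (fixed to the unit). Pushed down, the worn dial first sinks loosely (1 to 3 N) through a play of 0 to 20 mm, unknown beforehand, to be felt. Only then does the real spring work: 4 N, plus 1.5 N per mm. The dial is locked until 3 mm into that spring (9 N); its rigid bottom stop comes at 8 mm (16 N); over 24 N of push is jamming
- red_mark (a point): red dot, 10 mm across, on the top panel, 48 mm from the dial's axis: click stop 6. The other stops, 30 degrees apart, have small white dots, stop 0 a white bar (0 to 8 clockwise). Let up at any click stop, the dial rises and locks by itself, so it may be let go there and gripped afresh
- dial (a joint): dial angle, rad, grows clockwise seen from above: 0 at stop 0, a click stop every 0.5236, red mark 3.1416, end stops 0 and 4.19; starts at stop 2, 3 or 4. At value v the bar and its white line point (2.0944 - v) rad counter-clockwise from the unit's +x. Unlocked, a spring ball resists with about 0.1 N m between stops; twisting the locked dial with over 0.4 N m forces it
- start (a joint): travel of the green start button, m, 0 at rest, 0.006 fully down; spring, about 5 N when fully down; springs back when let go
- start_top (a point): centre of the top face of the green start button, 28 mm diameter, which is pressed straight down
- bolt: loose steel bolt standing upright on its head, 29 x 26 x 70 mm, origin at the centre of its underside; leave it alone
- grease_tin: loose round tin with red lid, 69 x 67 x 60 mm, origin at the centre of its underside; leave it alone
- tumbler: loose clear drinking glass standing upright, 80 mm diameter, 91 mm high, origin at the centre of its underside; leave it alone

How it is judged:
By the outcome, as a careful person would: the job done as asked, in the order asked, and still so for the second after the job is handed in, with the robot touching nothing.
It also fails if it takes over 72 s, if anything falls off the work surface, if the arm or the gripper's body presses on something with over 40 N, if the wrist force passes 120 N, or if a joint passes its speed limit or range.

### The arm

A 6-joint arm with a two-finger parallel gripper is mounted at the origin on a cart in front of the work surface, level with it; the furniture and walls round the work are solid. World frame = base frame: x ahead of the robot, y to its left, z up, the work surface at z = 0. Lengths are in m, angles in rad, forces in N, time in s.
With the tool pointing down it reaches from about 0.35 to 0.875 m from the base axis. Payload 4.2 kg.
Tool frame: the origin (TCP) lies between the finger pads; the fingertips stand 17 mm ahead of it and the grasp point (between the pads) lies 2 mm behind it (finger_overhang is the distance from the TCP to the fingertips, in m); y points along the fingers, z is the direction in which the jaws open and shut, and the axes are right-handed (so a half turn about y gives the same grasp; the last joint's range is limited). The gripper opens to 85 mm and grips with 20 to 120 N. Pads are 22 mm wide; open, the fingers measure 114 mm over their backs; the gripper's body (76 mm by 85 mm) begins 54 mm behind the grasp point. The pads swing forward as they close: fully open they stand 13 mm farther back than shut.
Start: joints at [-0.934, 0.385, 0.008, 0, -1.194, -0.259], TCP at [0.231, -0.581, 0.248] pointing down, gripper open.
Joint ranges: [-3.14, 3.14], [-1.21, 2.06], [-1.07, 1.41], [-3.16, 2.05], [-2.99, -0.16], [-3.1, 3.1]. Speed limits (rad/s): [2.79, 2.79, 3.14, 3.14, 3.14, 3.14].

### API

Orientations are given as a unit quaternion [x, y, z, w].
In Python, from plant import observe, snapshot, close_job, finger_overhang gives the robot as it stands.
- The arm moves only by the tool play_rows, never from a script. Its argument "plan" is a list of rows, each an object of numbers: "dx", "dy", "dz": the shift along the tool's x, y, z in mm; "twist": the turn about the tool's y in rad; "claw": the closure, from 0 (fully open) to 1 (shut). In form: [{"dx": .., "dy": .., "dz": .., "twist": .., "claw": ..}, ...]. A call has 1 to 12 rows; each row shifts and turns the commanded pose from where the row before left it, along the tool's axes as they then stand; what a row does not reach is not made up. A row lasts 1/8 s, in which the tool goes at most 62.5 mm and 10.7 degrees, less where a joint would pass 70% of its speed; a pose out of reach is approached as far as the arm can. A call is refused whole if a number of a shift passes 62.5 or a number of a turn 0.188, either way. A call with a gripper value outside its range is refused whole. The fingers move at their own pace and stop on an object; "squeeze" is the grip in N (left out, the last holds). Time passes only in rows, so rows that do not move let the fingers close. It gives the time, the measured TCP pose, the force and the opening at its end, in the units of the state.
- observe(): the state, without advancing time (a new reading comes with each control period).
- snapshot(name): name is "scene" or "top" or "wrist"; returns a dict with "pixels" (480x640x3 uint8, blue, green, red), "z_map" (480x640 float32, m along the optical axis (not along the pixel's ray), 0 where there is no reading), "fx", "fy", "cx", "cy" (pixels), "R" (3x3) and "t" (3): a world point X has camera coordinates R X + t; the wrist camera has in their place "mount" (4x4, takes a point from camera to tool coordinates, whose origin is the TCP and whose axes are the tool frame's). Camera axes: x right, y down, z forward; pixel columns grow to the right and rows downward; lengths in m; the calibration is good to about 2 mm. A picture is of the moment at which its call begins: read the wrist's pose just before it.
- close_job(): hands the job in, once; it reports no verdict.
The state is a dict: "time_s": time; "joints": joint angles; "joint_velocities": joint speeds; "effort": joint torques, N m; "ee_pos": TCP position; "orientation": TCP orientation; "force": force on the tool from outside, world axes, zero at the start; "moment": the same for the moment, N m; "gripper_width": opening from 0.0 (shut) to 1.0 (fully open).
Only numpy, scipy, OpenCV 4.12 (cv2) and the standard library are available. Lean on these libraries where they do the work, as an engineer would, in place of code of your own. Each camera call takes 0.05 s, during which the arm holds its last target.

## Working session

There is one attempt and no reset: what is moved stays moved. The work goes in short steps, Python scripts to look and compute and a tool call to move; the robot and the scene stay as the last step left them, time stands still between calls to the robot, and variables do not carry over. Pictures are saved under pics/ and viewed, and the job is handed in when it is done.

Besides the shell and the picture viewer there is one more tool, called after "Request:" by a JSON object that holds its "op" and its "data". play_rows: Moves the arm, as the interface text tells. Its arguments: {"type":"object","properties":{"plan":{"type":"array","items":{"type":"object","properties":{"dx":{"type":"number"},"dy":{"type":"number"},"dz":{"type":"number"},"twist":{"type":"number"},"claw":{"type":"number"}}}},"squeeze":{"type":"number"}},"required":["plan"]}

```bash
mkdir -p pics; ls; python3 - <<'E'
from plant import observe, snapshot, finger_overhang
import cv2,numpy as np
print(observe(), finger_overhang)
for n in ("scene","top"):
    s=snapshot(n); cv2.imwrite(f"pics/{n}0.png",s["pixels"]); print(n,s["fx"],s["cx"],s["R"],s["t"])
    np.savez(f"{n}0.npz",**s)
E
```

```text
pics
{'time_s': 0.0, 'joints': array([-9.34410068e-01,  3.85574505e-01,  6.61797787e-03, -5.17708582e-04,
       -1.19401927e+00, -2.58567289e-01]), 'joint_velocities': array([ 0.00155329, -0.00016094,  0.00128391, -0.0022191 ,  0.00047033,
       -0.00035101]), 'effort': array([ 2.12891227e-04, -3.92284119e+01,  1.88400006e+01,  4.18620363e+00,
       -4.73305423e-03,  9.27970234e-06]), 'ee_pos': array([ 0.23035583, -0.58040095,  0.24720487]), 'orientation': array([-0.69377101, -0.13253964,  0.13289972,  0.69530762]), 'force': array([-0.15992265,  0.2826104 ,  0.19049599]), 'moment': array([-0.00404919, -0.0145364 , -0.06085937]), 'gripper_width': 0.9986781115944547} 0.017
scene 529.3476603509115 318.0259839699017 [[-0.6365463  -0.77089146  0.02313392]
 [-0.39702452  0.30182318 -0.86676081]
 [ 0.66119615 -0.56091811 -0.49818724]] [0.50314566 0.21665092 0.84339859]
top 620.7519172614379 319.1612641638976 [[ 0.0122985  -0.9998797  -0.0094517 ]
 [-0.99013601 -0.0108582  -0.13968819]
 [ 0.13956875  0.01107643 -0.99015043]] [0.19155413 0.555139   1.11807087]
```

View pics/scene0.png

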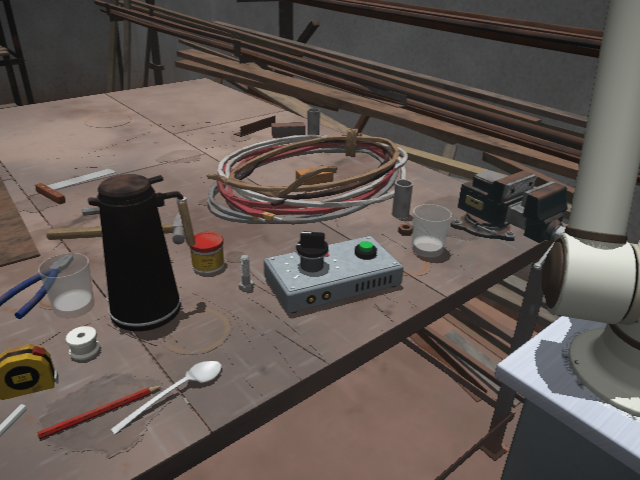

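View pics/top0.png

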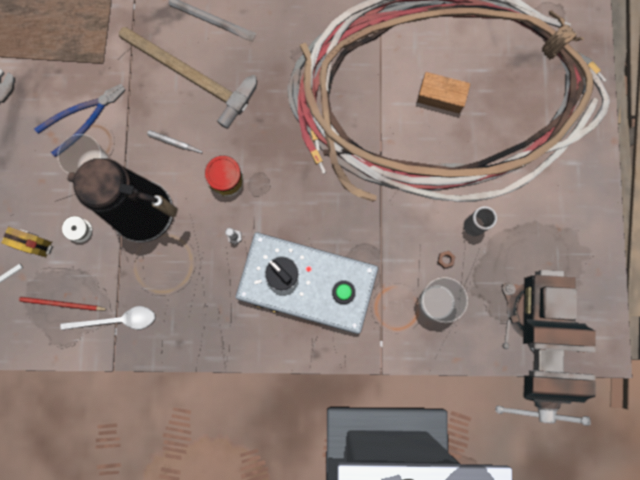

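Scene view: the unit is centred near (333,275), with the bolt at (245,272), the tin at (208,255) and a glass at (431,232). Top view: dial at (283,273), red dot (309,268), button (344,292), bolt (233,236), tin (223,174), tumbler (442,300). Next I'll zoom in and measure.

```bash
cat > h.py <<'E'
import numpy as np,cv2
def ray(s,u,v,z):
    R,t=s["R"],s["t"]; d=np.array([(u-s["cx"])/s["fx"],(v-s["cy"])/s["fy"],1.]); o=-R.T@t; w=R.T@d
    return o+w*(z-o[2])/w[2]
def cloud(s):
    z=s["z_map"]; v,u=np.mgrid[:480,:640]
    P=np.stack([(u-s["cx"])/s["fx"]*z,(v-s["cy"])/s["fy"]*z,z],-1)
    return (P-s["t"])@s["R"]
E
python3 - <<'E'
from h import *
s=dict(np.load("top0.npz")); im=s["pixels"]
cv2.imwrite("pics/topz.png",cv2.resize(im[220:345,225:390],None,fx=4.8,fy=4.8,interpolation=cv2.INTER_CUBIC))
C=cloud(s); z=C[...,2]
sub=np.zeros((480,640),bool); sub[225:345,230:385]=1
top=sub&(abs(z-.05)<.006)&(s["z_map"]>0)
print("panel z",np.median(z[top]),top.sum())
n,l,st,c=cv2.connectedComponentsWithStats(top.astype(np.uint8)); k=1+st[1:,4].argmax(); 
r=cv2.minAreaRect(C[l==k][:,:2].astype(np.float32)*1000); print("rect",r, cv2.boxPoints(r))
hsv=cv2.cvtColor(im,cv2.COLOR_BGR2HSV)
g=sub&(hsv[...,0]>45)&(hsv[...,0]<80)&(hsv[...,1]>120)
print("green",C[g].mean(0),np.median(z[g]),g.sum())
rd=sub&((hsv[...,0]<8)|(hsv[...,0]>172))&(hsv[...,1]>120)
v,u=np.nonzero(rd); print("red",u.mean(),v.mean(),len(u),ray(s,u.mean(),v.mean(),.05))
sk=sub&(z>.085)&(z<.102); print("skirt",C[sk].mean(0),np.median(z[sk]),sk.sum(), cv2.minEnclosingCircle(C[sk][:,:2].astype(np.float32)*1000))
b=sub&(z>.112); P=C[b]; print("bar",P.mean(0),np.median(P[:,2]),cv2.minAreaRect(P[:,:2].astype(np.float32)*1000),b.sum())
for nm,(u0,u1,v0,v1) in dict(bolt=(222,243,225,247),tin=(200,246,150,200),tum=(415,470,272,328)).items():
    Q=C[v0:v1,u0:u1].reshape(-1,3);Q=Q[Q[:,2]>.02];print(nm,Q[:,:2].min(0),Q[:,:2].max(0),Q[:,2].max())
E
```

```text
panel z 0.04849321679688967 7287
rect ((484.4512634277344, 219.80078125), (239.14483642578125, 129.18214416503906), 74.81515502929688) [[390.79526 121.32173]
 [515.4671   87.48454]
 [578.1073  318.27985]
 [453.43542 352.117  ]]
green [0.46567454 0.15311332 0.07503898] 0.07007639349238154 202
red 308.25 268.6666666666667 12 [0.50852544 0.21743436 0.05      ]
skirt [0.4950515  0.26245695 0.09346515] 0.09362711949995729 694 ((496.4103088378906, 263.1266784667969), 30.398439407348633)
bar [0.46784686 0.24201608 0.4069695 ] 0.12009737966394246 ((454.26593017578125, 228.05987548828125), (151.6199493408203, 15.720932006835938), 40.160762786865234) 278
bolt [0.39125953 0.18517467] [0.58010171 0.3682248 ] 1.1864152289844685
tin [0.39125953 0.18517467] [0.72102919 0.41367503] 1.1864152289844685
tum [ 0.39125953 -0.0646815 ] [0.49255536 0.18517467] 1.1864152289844685
```

View pics/topz.png

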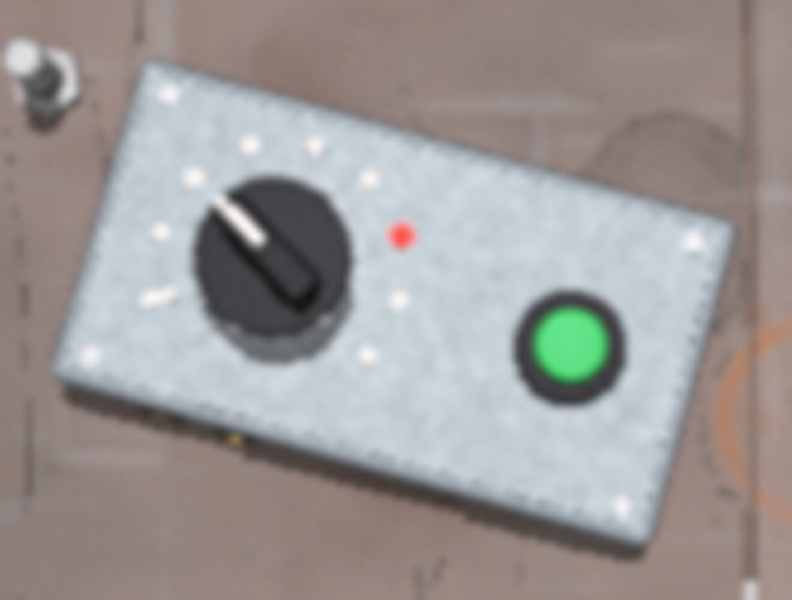

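Zoomed view: the bar's white line at (240,220) points at the third mark, which is stop 2. The unit is yawed about -15.2°. The dial axis to red dot distance comes to 47 mm and the red direction to -75.2°, both as predicted. Four clicks are needed. Next I'll work out the approach.

```bash
python3 - <<'E'
from h import *
from plant import observe
from scipy.spatial.transform import Rotation as Ro
o=observe(); R=Ro.from_quat(o["orientation"]).as_matrix(); print(R.round(4))
print("z yaw",np.degrees(np.arctan2(R[1,2],R[0,2])))
s=dict(np.load("top0.npz")); C=cloud(s); ok=(s["z_map"]>0)
# obstacles near straight path, excluding robot
a=np.array([.23,-.58]);b=np.array([.496,.263]);d=(b-a)/np.linalg.norm(b-a)
P=C[ok]; P=P[(P[:,2]<.4)&(P[:,2]>.03)]; rel=P[:,:2]-a; t=rel@d; w=abs(rel[:,0]*d[1]-rel[:,1]*d[0])
for t0 in np.arange(0,1,.1):
    m=(t>t0)&(t<t0+.1)&(w<.1); print(round(t0,1),m.sum(),P[m][:,2].max() if m.any() else 0)
g=lambda u,v,z:ray(s,u,v,z).round(3)
print("bolt",g(231,232,.07),g(234,238,.0),"tum",g(442,300,.05),"tin",g(223,172,.06))
print("button 70:",g(344,292,.07))
E
```

```text
[[ 9.295e-01 -8.000e-04 -3.688e-01]
 [ 3.688e-01  1.800e-03  9.295e-01]
 [-1.000e-04 -1.000e+00  1.900e-03]]
z yaw 111.63994019064472
0.0 0 0
0.1 0 0
0.2 0 0
0.3 3494 0.14894455238848053
0.4 3407 0.14914027156547724
0.5 519 0.09370198695523249
0.6 225 0.09321133254135669
0.7 3088 0.07580343496554078
0.8 3914 0.12644007749678057
0.9 2158 0.12229012585689851
bolt [0.572 0.359 0.07 ] [0.572 0.364 0.   ] tum [ 0.454 -0.027  0.05 ] tin [0.687 0.379 0.06 ]
button 70: [0.465 0.152 0.07 ]
```

Request:
{"op": "play_rows", "data": {"plan": [{"dx":20,"dz":24,"claw":0.3},{"dx":37,"dz":46,"claw":0.6},{"dx":37,"dz":46,"claw":0.6},{"dx":37,"dz":46},{"dx":37,"dz":46},{"dx":37,"dz":46},{"dx":37,"dz":46},{"dx":37,"dz":46},{"dx":37,"dz":46},{"dx":37,"dz":46},{"dx":37,"dz":46},{"dx":37,"dz":46}]}}

```text
invalid input at $.plan[0]: expected keys dx, dy, dz, twist, claw
```

Request:
{"op": "play_rows", "data": {"plan": [{"dx":37,"dz":46},{"dx":37,"dz":46},{"dx":37,"dz":46},{"dx":20,"dz":20},{"twist":-0.177},{"twist":-0.177},{"twist":-0.177},{"twist":-0.177},{"twist":-0.177},{"twist":-0.177},{"twist":-0.177},{"twist":-0.177}]}}

```text
invalid input at $.plan[0]: expected keys dx, dy, dz, twist, claw
```

Request:
{"op": "play_rows", "data": {"plan": [{"dx":20,"dy":0,"dz":24,"twist":0,"claw":0.3},{"dx":37,"dy":0,"dz":46,"twist":0,"claw":0.6},{"dx":37,"dy":0,"dz":46,"twist":0,"claw":0.6},{"dx":37,"dy":0,"dz":46,"twist":0,"claw":0.6},{"dx":37,"dy":0,"dz":46,"twist":0,"claw":0.6},{"dx":37,"dy":0,"dz":46,"twist":0,"claw":0.6},{"dx":37,"dy":0,"dz":46,"twist":0,"claw":0.6},{"dx":37,"dy":0,"dz":46,"twist":0,"claw":0.6},{"dx":37,"dy":0,"dz":46,"twist":0,"claw":0.6},{"dx":37,"dy":0,"dz":46,"twist":0,"claw":0.6},{"dx":37,"dy":0,"dz":46,"twist":0,"claw":0.6},{"dx":37,"dy":0,"dz":46,"twist":0,"claw":0.6}]}}

```text
time_s: 1.6
ee_pos: [0.4319, 0.0712, 0.2483]
orientation: [-0.694, -0.133, 0.133, 0.694]
force: [1.5, -0.1, -0.6]
gripper_width: 0.401
```

Request:
{"op": "play_rows", "data": {"plan": [{"dx":37,"dy":0,"dz":46,"twist":0,"claw":0.6},{"dx":37,"dy":0,"dz":46,"twist":0,"claw":0.6},{"dx":37,"dy":0,"dz":46,"twist":0,"claw":0.6},{"dx":20,"dy":0,"dz":20,"twist":0,"claw":0.6},{"dx":0,"dy":0,"dz":0,"twist":-0.177,"claw":0.6},{"dx":0,"dy":0,"dz":0,"twist":-0.177,"claw":0.6},{"dx":0,"dy":0,"dz":0,"twist":-0.177,"claw":0.6},{"dx":0,"dy":0,"dz":0,"twist":-0.177,"claw":0.6},{"dx":0,"dy":0,"dz":0,"twist":-0.177,"claw":0.6},{"dx":0,"dy":0,"dz":0,"twist":-0.177,"claw":0.6},{"dx":0,"dy":0,"dz":0,"twist":-0.177,"claw":0.6},{"dx":0,"dy":0,"dz":0,"twist":-0.177,"claw":0.6}]}}

```text
time_s: 3.1
ee_pos: [0.4951, 0.2642, 0.2478]
orientation: [-0.44, -0.553, 0.554, 0.44]
force: [-0.5, 0.2, -0.3]
gripper_width: 0.4
```

```bash
cat > st.py <<'E'
from plant import observe
import numpy as np
from scipy.spatial.transform import Rotation as Ro
def st():
    o=observe(); R=Ro.from_quat(o["orientation"]).as_matrix()
    print("t",round(o["time_s"],2),"p",(o["ee_pos"]*1000).round(1),"xyaw",round(np.degrees(np.arctan2(R[1,0],R[0,0])),2),"tilt",R[:2,1].round(4),"j",o["joints"].round(2),"F",o["force"].round(2),"M",o["moment"].round(2),"w",round(o["gripper_width"]*85,1))
    return o,R
if __name__=="__main__": st()
E
python3 st.py
```

```text
t 3.1 p [495.1 264.2 247.8] xyaw 103.1 tilt [-0.001  -0.0006] j [ 0.78  0.28 -0.15 -0.   -1.14 -0.55] F [-0.46  0.16 -0.29] M [-0.01 -0.03 -0.06] w 34.0
```

Request:
{"op": "play_rows", "data": {"plan": [{"dx":0,"dy":0,"dz":0,"twist":-0.177,"claw":0.6},{"dx":0,"dy":0,"dz":0,"twist":-0.177,"claw":0.6},{"dx":0,"dy":0,"dz":0,"twist":-0.177,"claw":0.6},{"dx":0,"dy":0,"dz":0,"twist":-0.177,"claw":0.6},{"dx":0,"dy":0,"dz":0,"twist":-0.177,"claw":0.6},{"dx":0,"dy":0,"dz":0,"twist":-0.177,"claw":0.6},{"dx":0,"dy":0,"dz":0,"twist":-0.177,"claw":0.6},{"dx":0,"dy":0,"dz":0,"twist":-0.177,"claw":0.6},{"dx":0,"dy":0,"dz":0,"twist":-0.177,"claw":0.6},{"dx":0,"dy":0,"dz":0,"twist":-0.177,"claw":0.6},{"dx":0,"dy":0,"dz":0,"twist":-0.177,"claw":0.6},{"dx":0,"dy":0,"dz":0,"twist":-0.177,"claw":0.6}]}}

```text
time_s: 4.6
ee_pos: [0.4952, 0.2642, 0.2478]
orientation: [0.27, -0.654, 0.654, -0.269]
force: [0.0, -0.6, -0.7]
gripper_width: 0.401
```

Request:
{"op": "play_rows", "data": {"plan": [{"dx":0,"dy":30,"dz":0,"twist":0,"claw":0.6},{"dx":0,"dy":30,"dz":0,"twist":0,"claw":0.6},{"dx":0,"dy":10,"dz":0,"twist":0,"claw":0.6},{"dx":0,"dy":0,"dz":0,"twist":0,"claw":0.6}]}}

```text
time_s: 5.1
ee_pos: [0.4954, 0.2643, 0.178]
orientation: [0.268, -0.654, 0.655, -0.267]
force: [-0.1, 0.2, -0.2]
gripper_width: 0.397
```

```bash
python3 - <<'E'
from st import st
from h import *
from plant import snapshot
o,R=st(); w=snapshot("wrist"); print(w["mount"].round(4),w["fx"],w["cx"],w["cy"])
M=w["mount"]; Rc=R@M[:3,:3]; tc=R@M[:3,3]+o["ee_pos"]; w["R"]=Rc.T; w["t"]=-Rc.T@tc
np.savez("wrist1.npz",**w); cv2.imwrite("pics/wrist1.png",w["pixels"])
E
```

```text
t 5.1 p [495.4 264.3 178. ] xyaw -135.52 tilt [-0.0008 -0.0011] j [ 0.78  0.34 -0.25  0.   -0.98  1.57] F [-0.06  0.23 -0.19] M [ 0.03 -0.07  0.04] w 33.7
[[-7.000e-04  9.486e-01  3.164e-01 -8.120e-02]
 [ 1.000e-03 -3.164e-01  9.486e-01 -1.258e-01]
 [ 1.000e+00  1.000e-03 -7.000e-04  7.000e-04]
 [ 0.000e+00  0.000e+00  0.000e+00  1.000e+00]] 369.41136241332765 326.38208600556425 240.35311864791643
```

View pics/wrist1.png

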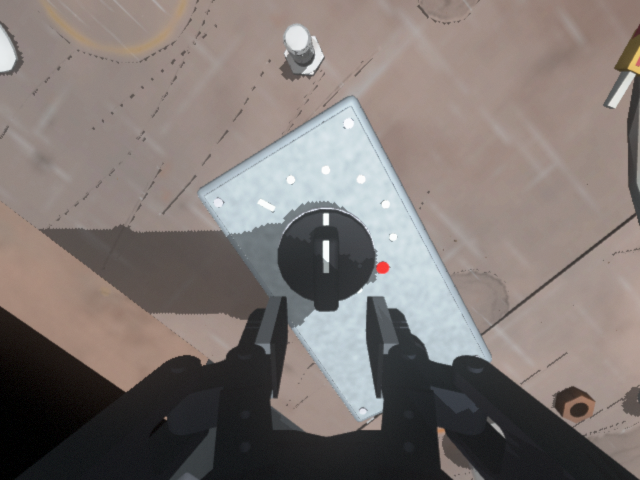

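Wrist view: the white line is vertical at column 326, running from (326,215) to (326,270) between the fingers, so the bar is aligned. I'll refine that numerically.

```bash
python3 - <<'E'
from h import *
w=dict(np.load("wrist1.npz")); im=w["pixels"]; C=cloud(w); z=C[...,2]
hsv=cv2.cvtColor(im,cv2.COLOR_BGR2HSV)
sub=np.zeros((480,640),bool); sub[195:315,270:385]=1; sub&=w["z_map"]>0
wl=sub&(im.min(2)>180)&(z>.085); P=C[wl]
b=wl&(z>.11); 
for n,m in(("all",wl),("bar",b)):
    P=C[m][:,:2]; c=P.mean(0); u,s_,vt=np.linalg.svd(P-c); print(n,m.sum(),c,np.degrees(np.arctan2(vt[0,1],vt[0,0])))
t=sub&(z>.115)&(z<.128); r=cv2.minAreaRect(C[t][:,:2].astype(np.float32)*1000); print("bartop",np.median(z[t]),r,t.sum())
sk=sub&(z>.088)&(z<.1); print("skirt z",np.median(z[sk]),cv2.minEnclosingCircle(C[sk][:,:2].astype(np.float32)*1000))
v,u=np.nonzero((hsv[...,1]>150)&(im[...,2]>150)&((hsv[...,0]<8)|(hsv[...,0]>172))&(z<.06)&(z>.04)); print("red",ray(w,u.mean(),v.mean(),.05),len(u))
v,u=np.nonzero(sub&(z>.04)&(z<.055)); print("panel z",np.median(z[v,u]))
E
```

```text
all 266 [0.50994857 0.27672719] -73.64407977657063
bar 118 [0.50612821 0.27455617] -133.7038969930373
bartop 0.12104012231180479 ((495.39990234375, 264.11248779296875), (43.6466064453125, 13.71142864227295), 44.96474838256836) 1905
skirt z 0.09519029838027641 ((495.5842590332031, 263.9738464355469), 30.063392639160156)
red [0.5073202  0.21705761 0.05      ] 107
panel z 0.05027262588522584
```

Request:
{"op": "play_rows", "data": {"plan": [{"dx":0,"dy":15,"dz":0,"twist":-0.008,"claw":0.6},{"dx":0,"dy":20,"dz":0,"twist":0,"claw":0.6},{"dx":0,"dy":20,"dz":0,"twist":0,"claw":0.6},{"dx":0,"dy":5,"dz":0,"twist":0,"claw":0.6},{"dx":0,"dy":0,"dz":0,"twist":0,"claw":0.6}], "squeeze": 20}}

```text
time_s: 5.78
ee_pos: [0.4956, 0.2645, 0.1184]
orientation: [0.27, -0.653, 0.653, -0.27]
force: [0.2, 0.4, 0.4]
gripper_width: 0.401
```

```bash
python3 st.py
```

```text
t 5.78 p [495.6 264.5 118.4] xyaw -135.05 tilt [ 0.0002 -0.    ] j [ 0.78  0.41 -0.32  0.   -0.84  1.58] F [0.21 0.41 0.36] M [ 0.   -0.03  0.03] w 34.0
```

Request:
{"op": "play_rows", "data": {"plan": [{"dx":0,"dy":0,"dz":0,"twist":0,"claw":0.7},{"dx":0,"dy":0,"dz":0,"twist":0,"claw":0.78},{"dx":0,"dy":0,"dz":0,"twist":0,"claw":0.9},{"dx":0,"dy":0,"dz":0,"twist":0,"claw":0.9},{"dx":0,"dy":0,"dz":0,"twist":0,"claw":0.9}]}}

```text
time_s: 6.4
ee_pos: [0.4956, 0.2647, 0.1186]
orientation: [-0.27, 0.654, -0.653, 0.271]
force: [0.3, 1.3, 1.3]
gripper_width: 0.155
```

```bash
python3 st.py
```

```text
t 6.4 p [495.6 264.7 118.6] xyaw -135.06 tilt [0.0007 0.0007] j [ 0.78  0.41 -0.32 -0.   -0.84  1.58] F [0.27 1.29 1.31] M [ 0.37  0.11 -0.03] w 13.2
```

Request:
{"op": "play_rows", "data": {"plan": [{"dx":0,"dy":1,"dz":0,"twist":0,"claw":0.9},{"dx":0,"dy":1,"dz":0,"twist":0,"claw":0.9},{"dx":0,"dy":0,"dz":0,"twist":0,"claw":0.9}]}}

```text
time_s: 6.78
ee_pos: [0.4956, 0.2647, 0.1166]
orientation: [-0.27, 0.654, -0.653, 0.271]
force: [-1.1, 2.4, 2.9]
gripper_width: 0.157
```

```bash
python3 st.py
```

```text
t 6.78 p [495.6 264.7 116.6] xyaw -135.06 tilt [0.0006 0.0005] j [ 0.78  0.41 -0.32  0.   -0.84  1.58] F [-1.09  2.45  2.85] M [0.51 0.31 0.01] w 13.3
```

Request:
{"op": "play_rows", "data": {"plan": [{"dx":0,"dy":1,"dz":0,"twist":0,"claw":0.9},{"dx":0,"dy":1,"dz":0,"twist":0,"claw":0.9},{"dx":0,"dy":0,"dz":0,"twist":0,"claw":0.9}]}}

```text
time_s: 7.15
ee_pos: [0.4957, 0.2647, 0.115]
orientation: [-0.27, 0.653, -0.653, 0.271]
force: [-1.6, 1.5, 6.2]
gripper_width: 0.153
```

Request:
{"op": "play_rows", "data": {"plan": [{"dx":0,"dy":1,"dz":0,"twist":0,"claw":0.9},{"dx":0,"dy":0,"dz":0,"twist":0,"claw":0.9}]}}

```text
time_s: 7.4
ee_pos: [0.4957, 0.2647, 0.1141]
orientation: [-0.27, 0.653, -0.653, 0.271]
force: [-2.5, 1.9, 6.5]
gripper_width: 0.156
```

```bash
python3 st.py
```

```text
t 7.4 p [495.7 264.7 114.1] xyaw -135.04 tilt [0.0009 0.0006] j [ 0.78  0.41 -0.33  0.   -0.83  1.58] F [-2.55  1.91  6.53] M [ 0.48  0.67 -0.02] w 13.2
```

Request:
{"op": "play_rows", "data": {"plan": [{"dx":0,"dy":1,"dz":0,"twist":0,"claw":0.9},{"dx":0,"dy":0,"dz":0,"twist":0,"claw":0.9}]}}

```text
time_s: 7.65
ee_pos: [0.4957, 0.2647, 0.1134]
orientation: [-0.27, 0.653, -0.653, 0.271]
force: [-3.2, 1.5, 8.2]
gripper_width: 0.159
```

Request:
{"op": "play_rows", "data": {"plan": [{"dx":0,"dy":1,"dz":0,"twist":0,"claw":0.9},{"dx":0,"dy":0,"dz":0,"twist":0,"claw":0.9}]}}

```text
time_s: 7.9
ee_pos: [0.4957, 0.2647, 0.1126]
orientation: [-0.27, 0.653, -0.653, 0.271]
force: [-3.8, 1.4, 9.2]
gripper_width: 0.16
```

```bash
python3 - <<'E'
from st import st
from h import *
from plant import snapshot
o,R=st(); w=snapshot("wrist")
M=w["mount"]; Rc=R@M[:3,:3]; tc=R@M[:3,3]+o["ee_pos"]; w["R"]=Rc.T; w["t"]=-Rc.T@tc
C=cloud(w); z=C[...,2]; cv2.imwrite("pics/wrist2.png",w["pixels"])
r=np.hypot(C[...,0]-.4954,C[...,1]-.2641)
h=np.histogram(z[(r<.029)&(w["z_map"]>0)],bins=np.arange(.06,.14,.002)); print([(round(float(b),3),int(n)) for n,b in zip(*h) if n])
E
```

```text
t 7.9 p [495.7 264.7 112.6] xyaw -135.03 tilt [0.0011 0.0006] j [ 0.78  0.41 -0.33  0.   -0.83  1.58] F [-3.82  1.42  9.16] M [ 0.38  1.05 -0.01] w 13.6
[(0.078, 1), (0.08, 11), (0.082, 14), (0.084, 18), (0.086, 393), (0.088, 4282), (0.09, 142), (0.092, 54), (0.094, 56), (0.096, 63), (0.098, 94), (0.1, 126), (0.102, 172), (0.104, 219), (0.106, 229), (0.108, 235), (0.11, 270), (0.112, 898), (0.114, 2721), (0.116, 305), (0.118, 240), (0.12, 223), (0.122, 263), (0.124, 243), (0.126, 245), (0.128, 158), (0.13, 187), (0.132, 720), (0.134, 173), (0.136, 239), (0.138, 419)]
```

View pics/wrist2.png

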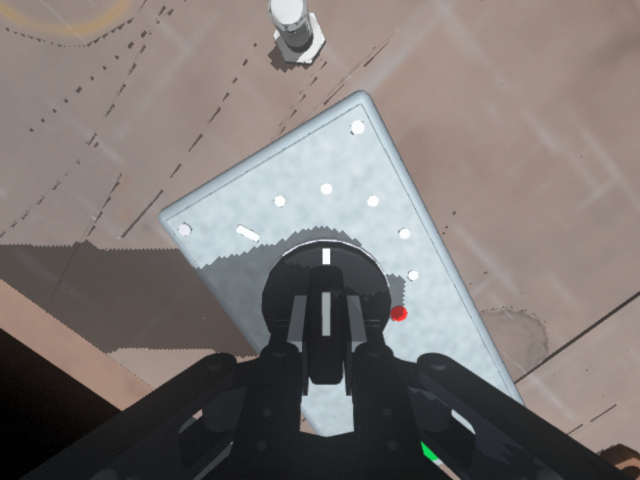

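Wrist view: the pads hold the bar at (326,310), and the bolt at (293,20) is clear. The depth shows the skirt at 0.089, sunk 6 mm with no slip.

Request:
{"op": "play_rows", "data": {"plan": [{"dx":0.2,"dy":1,"dz":-0.4,"twist":0,"claw":0.9},{"dx":0,"dy":0,"dz":0,"twist":0,"claw":0.9}]}}

```text
time_s: 8.2
ee_pos: [0.4956, 0.2648, 0.112]
orientation: [0.27, -0.653, 0.653, -0.271]
force: [-1.9, 0.1, 11.0]
gripper_width: 0.157
```

Request:
{"op": "play_rows", "data": {"plan": [{"dx":0,"dy":1,"dz":0,"twist":0,"claw":0.9},{"dx":0,"dy":0,"dz":0,"twist":0,"claw":0.9}]}}

```text
time_s: 8.45
ee_pos: [0.4957, 0.2648, 0.1112]
orientation: [0.27, -0.653, 0.653, -0.271]
force: [-2.7, -0.2, 12.5]
gripper_width: 0.149
```

```bash
python3 st.py
```

```text
t 8.45 p [495.7 264.8 111.2] xyaw -135.02 tilt [0.002  0.0006] j [ 0.78  0.42 -0.33  0.   -0.82  1.58] F [-2.66 -0.21 12.45] M [0.09 0.97 0.07] w 12.7
```

Request:
{"op": "play_rows", "data": {"plan": [{"dx":0,"dy":0,"dz":0,"twist":0.04,"claw":0.9},{"dx":0,"dy":0,"dz":0,"twist":0,"claw":0.9}]}}

```text
time_s: 8.7
ee_pos: [0.4956, 0.2648, 0.1112]
orientation: [0.257, -0.658, 0.659, -0.258]
force: [-2.8, -0.5, 11.5]
gripper_width: 0.163
```

```bash
python3 st.py
```

```text
t 8.7 p [495.6 264.8 111.2] xyaw -137.27 tilt [0.002  0.0004] j [ 0.78  0.42 -0.33  0.   -0.82  1.54] F [-2.8  -0.51 11.46] M [0.12 0.88 0.2 ] w 13.8
```

Request:
{"op": "play_rows", "data": {"plan": [{"dx":0,"dy":0.3,"dz":0,"twist":0.03,"claw":0.9},{"dx":0,"dy":0,"dz":0,"twist":0,"claw":0.9}]}}

```text
time_s: 8.95
ee_pos: [0.4957, 0.2647, 0.1111]
orientation: [0.247, -0.662, 0.662, -0.249]
force: [-3.1, 0.0, 12.5]
gripper_width: 0.156
```

```bash
python3 st.py
```

```text
t 8.95 p [495.7 264.7 111.1] xyaw -138.95 tilt [0.0022 0.0003] j [ 0.78  0.42 -0.33  0.   -0.82  1.51] F [-3.06  0.02 12.47] M [0.06 1.   0.33] w 13.3
```

```bash
cat > look.py <<'E'
import sys
from st import st
from h import *
from plant import snapshot
n=sys.argv[1]
o,R=st(); w=snapshot("wrist")
M=w["mount"]; Rc=R@M[:3,:3]; tc=R@M[:3,3]+o["ee_pos"]; w["R"]=Rc.T; w["t"]=-Rc.T@tc
C=cloud(w); z=C[...,2]; cv2.imwrite(f"pics/{n}.png",w["pixels"])
np.savez(n+".npz",**w)
r=np.hypot(C[...,0]-.4954,C[...,1]-.2641)
m=(r<.029)&(w["z_map"]>0)&(z>.07)&(z<.1); print("skirt z",np.median(z[m]))
wl=(r<.031)&(w["pixels"].min(2)>150)&(z>.07)
wl=wl.astype(np.uint8); n_,l,s_,c_=cv2.connectedComponentsWithStats(wl)
for k in range(1,n_):
    if s_[k,4]<15: continue
    P=C[l==k]; c=P.mean(0); print("white",s_[k,4],c.round(4),"bearing from axis",np.degrees(np.arctan2(c[1]-.2641,c[0]-.4954)).round(2), "px",c_[k].round(1))
E
python3 look.py w3
```

```text
t 8.95 p [495.7 264.7 111.1] xyaw -138.95 tilt [0.0022 0.0003] j [ 0.78  0.42 -0.33  0.   -0.82  1.51] F [-3.06  0.02 12.47] M [0.06 1.   0.33] w 13.3
skirt z 0.08743892297287316
white 205 [0.5175 0.2764 0.0793] bearing from axis 29.18 px [336.9 249.9]
white 111 [0.5143 0.2809 0.0879] bearing from axis 41.59 px [325.  255.6]
white 230 [0.5048 0.2722 0.114 ] bearing from axis 40.59 px [325.7 312.2]
```

View pics/w3.png

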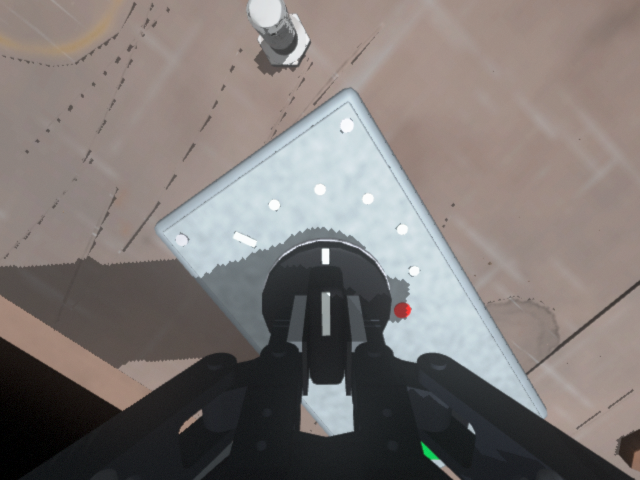

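The bar has followed the grip: the white line now bears 41°, and the skirt is at 0.0874. The yaw moment is higher than the ball alone should give. Before turning further I'll push slightly deeper to be sure it is unlocked.

Request:
{"op": "play_rows", "data": {"plan": [{"dx":0.3,"dy":0.8,"dz":-0.4,"twist":0,"claw":0.9},{"dx":0,"dy":0,"dz":0,"twist":0,"claw":0.9}]}}

```text
time_s: 9.25
ee_pos: [0.4956, 0.2648, 0.111]
orientation: [0.247, -0.662, 0.662, -0.249]
force: [-2.8, -1.6, 15.5]
gripper_width: 0.159
```

```bash
python3 st.py
```

```text
t 9.25 p [495.6 264.8 111. ] xyaw -138.92 tilt [0.0032 0.0003] j [ 0.78  0.41 -0.33  0.   -0.82  1.51] F [-2.78 -1.62 15.45] M [-0.24  0.92  0.29] w 13.6
```

Request:
{"op": "play_rows", "data": {"plan": [{"dx":0,"dy":0,"dz":0,"twist":-0.035,"claw":0.9},{"dx":0,"dy":0,"dz":0,"twist":0,"claw":0.9}]}}

```text
time_s: 9.5
ee_pos: [0.4956, 0.2648, 0.1109]
orientation: [0.258, -0.658, 0.658, -0.261]
force: [-3.5, -1.4, 14.4]
gripper_width: 0.157
```

```bash
python3 st.py
```

```text
t 9.5 p [495.6 264.8 110.9] xyaw -136.95 tilt [0.0031 0.0004] j [ 0.78  0.41 -0.33  0.   -0.82  1.54] F [-3.54 -1.44 14.36] M [-0.23  0.97  0.18] w 13.3
```

Request:
{"op": "play_rows", "data": {"plan": [{"dx":0,"dy":0,"dz":0,"twist":-0.035,"claw":0.9},{"dx":0,"dy":0,"dz":0,"twist":0,"claw":0.9}]}}

```text
time_s: 9.75
ee_pos: [0.4956, 0.2648, 0.1106]
orientation: [0.27, -0.653, 0.653, -0.272]
force: [-1.4, -1.0, 11.4]
gripper_width: 0.158
```

```bash
python3 look.py w4
```

```text
t 9.75 p [495.6 264.8 110.6] xyaw -134.99 tilt [0.0029 0.0007] j [ 0.78  0.42 -0.33  0.   -0.82  1.57] F [-1.37 -0.96 11.44] M [-0.19  0.65 -0.02] w 13.4
skirt z 0.08689815088412785
white 194 [0.5173 0.2773 0.0789] bearing from axis 31.06 px [339.2 249.9]
white 110 [0.5133 0.2819 0.0874] bearing from axis 44.85 px [326.  255.6]
white 209 [0.5039 0.2725 0.1135] bearing from axis 44.79 px [325.9 313.2]
```

Unwinding brought the moment back to zero, as a lock or strong detent would do. I'll push straight down in small steps with no twist and feel for the slope.

Request:
{"op": "play_rows", "data": {"plan": [{"dx":0,"dy":0.7,"dz":0,"twist":0,"claw":0.9},{"dx":0,"dy":0,"dz":0,"twist":0,"claw":0.9}]}}

```text
time_s: 10.05
ee_pos: [0.4956, 0.2648, 0.11]
orientation: [0.27, -0.653, 0.654, -0.272]
force: [-3.4, -0.2, 14.7]
gripper_width: 0.156
```

Request:
{"op": "play_rows", "data": {"plan": [{"dx":0,"dy":0.7,"dz":0,"twist":0,"claw":0.9},{"dx":0,"dy":0,"dz":0,"twist":0,"claw":0.9}]}}

```text
time_s: 10.3
ee_pos: [0.4956, 0.2648, 0.1093]
orientation: [0.27, -0.653, 0.653, -0.272]
force: [-2.3, -0.3, 13.8]
gripper_width: 0.155
```

```bash
python3 look.py w5
```

```text
t 10.3 p [495.6 264.8 109.3] xyaw -135.0 tilt [0.0029 0.0006] j [ 0.78  0.42 -0.33  0.   -0.82  1.57] F [-2.34 -0.28 13.78] M [-0.21  0.84  0.01] w 13.2
skirt z 0.08560370873370081
white 64 [0.514  0.2865 0.0775] bearing from axis 50.3 px [319.8 241. ]
white 66 [0.5238 0.2717 0.0775] bearing from axis 14.92 px [358.2 248.6]
white 30 [0.5009 0.2932 0.0776] bearing from axis 79.33 px [289.1 250.7]
white 105 [0.5132 0.2818 0.0862] bearing from axis 44.8 px [326. 256.]
white 37 [0.5246 0.2576 0.0775] bearing from axis -12.52 px [380.5 267.8]
white 213 [0.5041 0.2726 0.1121] bearing from axis 44.55 px [326.  312.6]
```

Request:
{"op": "play_rows", "data": {"plan": [{"dx":0,"dy":0,"dz":0,"twist":0.035,"claw":0.9},{"dx":0,"dy":0,"dz":0,"twist":0,"claw":0.9}]}}

```text
time_s: 10.6
ee_pos: [0.4956, 0.2648, 0.1093]
orientation: [0.258, -0.658, 0.658, -0.26]
force: [-2.5, -0.2, 12.5]
gripper_width: 0.155
```

```bash
python3 st.py
```

```text
t 10.6 p [495.6 264.8 109.3] xyaw -136.98 tilt [0.003  0.0005] j [ 0.78  0.42 -0.33  0.   -0.82  1.54] F [-2.54 -0.2  12.46] M [-0.27  0.72  0.13] w 13.2
```

Request:
{"op": "play_rows", "data": {"plan": [{"dx":0,"dy":0,"dz":0,"twist":0.035,"claw":0.9},{"dx":0,"dy":0,"dz":0,"twist":0,"claw":0.9}]}}

```text
time_s: 10.85
ee_pos: [0.4956, 0.2648, 0.1093]
orientation: [0.247, -0.662, 0.662, -0.249]
force: [-2.4, -2.2, 13.8]
gripper_width: 0.161
```

```bash
python3 st.py
```

```text
t 10.85 p [495.6 264.8 109.3] xyaw -138.94 tilt [0.0031 0.0003] j [ 0.78  0.42 -0.33  0.   -0.82  1.51] F [-2.38 -2.15 13.84] M [-0.16  0.74  0.39] w 13.7
```

Request:
{"op": "play_rows", "data": {"plan": [{"dx":0,"dy":0,"dz":0,"twist":-0.07,"claw":0.9},{"dx":0,"dy":0,"dz":0,"twist":0,"claw":0.9}]}}

```text
time_s: 11.1
ee_pos: [0.4956, 0.2648, 0.1093]
orientation: [0.27, -0.653, 0.653, -0.272]
force: [-2.3, -1.6, 13.6]
gripper_width: 0.154
```

```bash
python3 st.py; python3 st.py; python3 - <<'E'
import cv2; im=cv2.imread("pics/w5.png"); cv2.imwrite("pics/w5z.png",cv2.resize(im[220:420,220:440],None,fx=2.7,fy=2.7))
from plant import snapshot
s=snapshot("scene"); cv2.imwrite("pics/s5.png",cv2.resize(s["pixels"][180:320,240:430],None,fx=4,fy=4,interpolation=cv2.INTER_CUBIC))
E
python3 st.py
```

```text
t 11.1 p [495.6 264.8 109.3] xyaw -134.98 tilt [0.003  0.0006] j [ 0.78  0.42 -0.33  0.   -0.82  1.58] F [-2.31 -1.56 13.6 ] M [-0.26  0.84 -0.01] w 13.1
t 11.1 p [495.6 264.8 109.3] xyaw -134.98 tilt [0.003  0.0006] j [ 0.78  0.42 -0.33  0.   -0.82  1.58] F [-2.31 -1.56 13.6 ] M [-0.26  0.84 -0.01] w 13.1
t 11.15 p [495.6 264.8 109.4] xyaw -135.0 tilt [0.003  0.0006] j [ 0.78  0.42 -0.33  0.   -0.82  1.57] F [-2.94e+00  1.00e-02  1.35e+01] M [-0.28  0.84 -0.  ] w 13.1
```

View pics/s5.png

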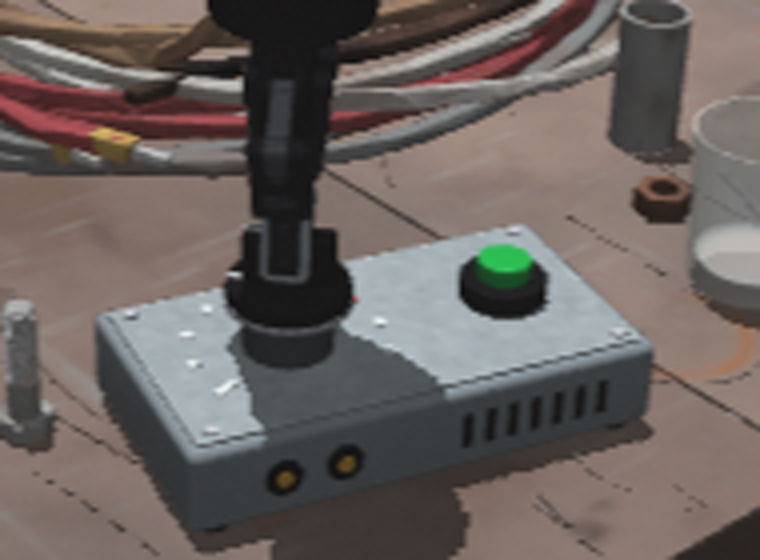

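View pics/w5z.png

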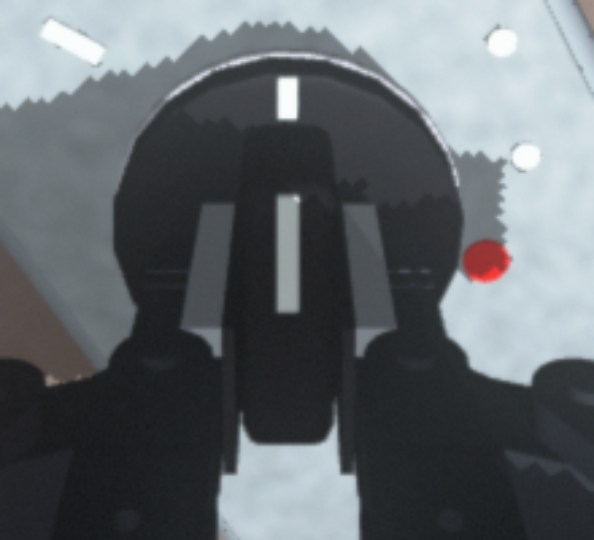

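The scene and wrist views show the pads square on the bar at about (290,260), and nothing else touching. Going deeper.

Request:
{"op": "play_rows", "data": {"plan": [{"dx":0,"dy":0.6,"dz":0,"twist":0,"claw":0.9},{"dx":0,"dy":0,"dz":0,"twist":0,"claw":0.9}]}}

```text
time_s: 11.4
ee_pos: [0.4956, 0.2648, 0.109]
orientation: [0.27, -0.653, 0.653, -0.272]
force: [-2.2, -0.8, 15.3]
gripper_width: 0.159
```

Request:
{"op": "play_rows", "data": {"plan": [{"dx":0,"dy":0.4,"dz":0,"twist":0,"claw":0.9},{"dx":0,"dy":0,"dz":0,"twist":0,"claw":0.9}]}}

```text
time_s: 11.65
ee_pos: [0.4956, 0.2649, 0.1088]
orientation: [0.27, -0.653, 0.653, -0.272]
force: [-3.8, -0.2, 16.0]
gripper_width: 0.158
```

```bash
python3 look.py w6
```

```text
t 11.65 p [495.6 264.9 108.8] xyaw -134.99 tilt [0.0031 0.0006] j [ 0.78  0.42 -0.33  0.   -0.82  1.57] F [-3.76 -0.24 16.04] M [-0.34  1.1  -0.03] w 13.5
skirt z 0.08522489197764949
white 157 [0.5159 0.2812 0.077 ] bearing from axis 39.82 px [331.2 246.2]
white 111 [0.5131 0.2817 0.0857] bearing from axis 44.81 px [326.  256.4]
white 38 [0.5245 0.2575 0.077 ] bearing from axis -12.76 px [380.6 267.9]
white 215 [0.5041 0.2727 0.1119] bearing from axis 44.59 px [326.  312.7]
```

Request:
{"op": "play_rows", "data": {"plan": [{"dx":0,"dy":-3,"dz":0,"twist":0,"claw":0.9},{"dx":0,"dy":-4,"dz":0,"twist":0,"claw":0.9},{"dx":0,"dy":0,"dz":0,"twist":0,"claw":0.9}]}}

```text
time_s: 12.08
ee_pos: [0.4955, 0.2648, 0.1143]
orientation: [0.269, -0.653, 0.653, -0.271]
force: [0.2, 1.3, 6.0]
gripper_width: 0.158
```

```bash
python3 st.py
```

```text
t 12.07 p [495.5 264.8 114.3] xyaw -135.03 tilt [0.0026 0.0009] j [ 0.78  0.41 -0.33  0.   -0.83  1.57] F [0.22 1.32 5.98] M [-0.   -0.04 -0.01] w 13.4
```

Request:
{"op": "play_rows", "data": {"plan": [{"dx":0,"dy":0,"dz":0,"twist":0.02,"claw":0.9},{"dx":0,"dy":0,"dz":0,"twist":0,"claw":0.9}]}}

```text
time_s: 12.32
ee_pos: [0.4955, 0.2648, 0.114]
orientation: [0.263, -0.656, 0.656, -0.265]
force: [0.5, -1.2, 7.5]
gripper_width: 0.157
```

```bash
python3 look.py w7
```

```text
t 12.32 p [495.5 264.8 114. ] xyaw -136.16 tilt [0.0024 0.0005] j [ 0.78  0.41 -0.33  0.   -0.83  1.55] F [ 0.52 -1.18  7.46] M [0.03 0.09 0.11] w 13.3
skirt z 0.09025835527271556
white 229 [0.5175 0.2762 0.0819] bearing from axis 28.64 px [340.2 250.4]
white 118 [0.5136 0.2816 0.0909] bearing from axis 43.95 px [325.8 255.4]
white 216 [0.5042 0.2725 0.1169] bearing from axis 43.74 px [325.9 312.4]
```

Request:
{"op": "play_rows", "data": {"plan": [{"dx":0,"dy":0,"dz":0,"twist":0.015,"claw":0.9},{"dx":0,"dy":0,"dz":0,"twist":0,"claw":0.9}]}}

```text
time_s: 12.62
ee_pos: [0.4955, 0.2648, 0.114]
orientation: [0.258, -0.658, 0.658, -0.26]
force: [-0.3, 0.9, 6.8]
gripper_width: 0.155
```

```bash
for i in 1 2 3; do python3 -c "
from plant import snapshot; snapshot('top')
from st import st; st()"; done
```

```text
t 12.68 p [495.5 264.8 114. ] xyaw -137.0 tilt [0.0024 0.0005] j [ 0.78  0.41 -0.33  0.   -0.83  1.54] F [-0.19 -0.69  7.2 ] M [-0.02  0.08  0.17] w 13.5
t 12.72 p [495.5 264.7 114. ] xyaw -137.0 tilt [0.0024 0.0005] j [ 0.78  0.41 -0.33  0.   -0.83  1.54] F [-0.77 -0.49  7.32] M [-0.01  0.08  0.13] w 13.4
t 12.78 p [495.5 264.8 114. ] xyaw -137.0 tilt [0.0024 0.0005] j [ 0.78  0.41 -0.33  0.   -0.83  1.54] F [ 0.4  -0.1   6.75] M [0.01 0.03 0.09] w 13.5
```

Request:
{"op": "play_rows", "data": {"plan": [{"dx":0,"dy":0,"dz":0,"twist":-0.035,"claw":0.9},{"dx":0.2,"dy":2.5,"dz":-0.2,"twist":0,"claw":0.9},{"dx":0,"dy":2.5,"dz":0,"twist":0,"claw":0.9},{"dx":0,"dy":0,"dz":0,"twist":0,"claw":0.9}]}}

```text
time_s: 13.28
ee_pos: [0.4956, 0.2648, 0.1101]
orientation: [0.269, -0.653, 0.654, -0.272]
force: [-1.1, -1.0, 11.7]
gripper_width: 0.159
```

```bash
cat > avg.py <<'E'
import sys
from plant import observe,snapshot
import numpy as np
F=[];M=[]
for i in range(int(sys.argv[1])):
    snapshot("top"); o=observe(); F.append(o["force"]); M.append(o["moment"])
print("avgF",np.mean(F,0).round(2),"M",np.mean(M,0).round(3),"Mz",np.array(M)[:,2].round(2))
from st import st; st()
E
python3 avg.py 5
```

```text
avgF [-1.27 -0.73 12.13] M [-0.252  0.446 -0.006] Mz [-0.07  0.04  0.01 -0.02  0.  ]
t 13.53 p [495.6 264.8 110.1] xyaw -135.0 tilt [0.0033 0.0007] j [ 0.78  0.42 -0.33  0.   -0.82  1.57] F [-1.27 -0.46 11.58] M [-0.23  0.41  0.  ] w 13.2
```

Request:
{"op": "play_rows", "data": {"plan": [{"dx":0,"dy":0,"dz":0,"twist":0.05,"claw":0.9},{"dx":0,"dy":0,"dz":0,"twist":0,"claw":0.9}]}}

```text
time_s: 13.78
ee_pos: [0.4955, 0.2648, 0.1101]
orientation: [0.253, -0.659, 0.66, -0.256]
force: [-2.7, -1.5, 11.4]
gripper_width: 0.163
```

```bash
python3 avg.py 5; python3 look.py w8
```

```text
avgF [-1.33 -1.4  12.44] M [-0.259  0.467  0.208] Mz [0.18 0.22 0.28 0.16 0.21]
t 14.03 p [495.5 264.8 110.1] xyaw -137.81 tilt [0.0034 0.0005] j [ 0.78  0.42 -0.33  0.   -0.82  1.53] F [-0.95 -1.07 11.59] M [-0.25  0.49  0.21] w 13.0
t 14.03 p [495.5 264.8 110.1] xyaw -137.81 tilt [0.0034 0.0005] j [ 0.78  0.42 -0.33  0.   -0.82  1.53] F [-0.95 -1.07 11.59] M [-0.25  0.49  0.21] w 13.0
skirt z 0.08647994878009241
white 213 [0.5178 0.2761 0.0782] bearing from axis 28.15 px [339.2 249.8]
white 124 [0.514  0.2812 0.087 ] bearing from axis 42.53 px [325.5 255.5]
white 221 [0.5047 0.2725 0.113 ] bearing from axis 41.94 px [326.  311.6]
```

Averaged torque against angle (0.21 N·m at 2.8°) looks the same at 110 mm and at 114 mm. For comparison I'll measure the fully raised dial, which is certainly locked, with a tiny twist.

Request:
{"op": "play_rows", "data": {"plan": [{"dx":0,"dy":0,"dz":0,"twist":-0.05,"claw":0.9},{"dx":-0.2,"dy":-4,"dz":0.2,"twist":0,"claw":0.9},{"dx":0,"dy":-4.5,"dz":0,"twist":0,"claw":0.9},{"dx":0,"dy":0,"dz":0,"twist":0,"claw":0.9}]}}

```text
time_s: 14.58
ee_pos: [0.4954, 0.2648, 0.1168]
orientation: [0.269, -0.653, 0.653, -0.271]
force: [2.8, -0.4, 4.4]
gripper_width: 0.159
```

```bash
python3 avg.py 3
```

```text
avgF [ 2.62 -0.39  4.51] M [-0.092 -0.903 -0.008] Mz [-0.02 -0.01  0.01]
t 14.72 p [495.4 264.8 116.7] xyaw -135.04 tilt [0.0018 0.0004] j [ 0.78  0.41 -0.32  0.   -0.84  1.57] F [2.88 0.16 4.93] M [-0.14 -0.97  0.01] w 13.4
```

Request:
{"op": "play_rows", "data": {"plan": [{"dx":0,"dy":0,"dz":0,"twist":0.017,"claw":0.9},{"dx":0,"dy":0,"dz":0,"twist":0,"claw":0.9}]}}

```text
time_s: 14.98
ee_pos: [0.4953, 0.2648, 0.1167]
orientation: [0.264, -0.656, 0.656, -0.265]
force: [5.0, -0.4, 5.4]
gripper_width: 0.155
```

```bash
python3 avg.py 5
```

```text
avgF [ 5.22 -1.35  4.91] M [-0.392 -1.62   0.064] Mz [0.09 0.06 0.06 0.05 0.05]
t 15.22 p [495.3 264.8 116.7] xyaw -136.02 tilt [0.0017 0.0005] j [ 0.78  0.41 -0.32  0.   -0.84  1.56] F [ 5.01 -0.77  5.06] M [-0.41 -1.62  0.05] w 13.3
```

Request:
{"op": "play_rows", "data": {"plan": [{"dx":0,"dy":0,"dz":0,"twist":-0.017,"claw":0.9},{"dx":0.2,"dy":4,"dz":-0.2,"twist":0,"claw":0.9},{"dx":0,"dy":4.5,"dz":0,"twist":0,"claw":0.9},{"dx":0,"dy":1,"dz":0,"twist":0,"claw":0.9},{"dx":0,"dy":0,"dz":0,"twist":0,"claw":0.9}]}}

```text
time_s: 15.85
ee_pos: [0.4954, 0.2649, 0.1092]
orientation: [0.27, -0.653, 0.654, -0.272]
force: [1.8, -3.1, 14.4]
gripper_width: 0.157
```

```bash
python3 avg.py 4
```

```text
avgF [ 2.19 -2.89 15.03] M [-0.839 -0.651 -0.02 ] Mz [-0.02 -0.02 -0.   -0.03]
t 16.05 p [495.4 264.9 109.2] xyaw -135.01 tilt [0.003  0.0007] j [ 0.78  0.42 -0.33  0.   -0.82  1.57] F [ 2.01 -3.38 15.26] M [-0.86 -0.64 -0.03] w 13.3
```

Request:
{"op": "play_rows", "data": {"plan": [{"dx":0,"dy":0.6,"dz":0,"twist":0,"claw":0.9},{"dx":0,"dy":0,"dz":0,"twist":0,"claw":0.9}]}}

```text
time_s: 16.3
ee_pos: [0.4954, 0.2649, 0.1088]
orientation: [0.269, -0.653, 0.653, -0.272]
force: [1.2, -2.5, 15.3]
gripper_width: 0.155
```

```bash
python3 avg.py 4
```

```text
avgF [ 1.86 -2.92 16.16] M [-0.873 -0.549 -0.044] Mz [-0.06 -0.07 -0.05 -0.  ]
t 16.5 p [495.4 264.9 108.8] xyaw -135.01 tilt [0.0031 0.0007] j [ 0.78  0.42 -0.33  0.   -0.82  1.57] F [ 2.07 -2.12 15.87] M [-0.87 -0.55 -0.  ] w 13.3
```

Request:
{"op": "play_rows", "data": {"plan": [{"dx":0,"dy":0.6,"dz":0,"twist":0,"claw":0.9},{"dx":0,"dy":0,"dz":0,"twist":0,"claw":0.9}]}}

```text
time_s: 16.75
ee_pos: [0.4954, 0.2649, 0.1088]
orientation: [0.269, -0.653, 0.653, -0.272]
force: [0.7, -2.1, 17.7]
gripper_width: 0.155
```

```bash
python3 avg.py 4; python3 look.py w9 | tail -n +2
```

```text
avgF [ 1.18 -3.67 19.02] M [-0.965 -0.243 -0.026] Mz [ 0.03 -0.06 -0.04 -0.03]
t 16.95 p [495.4 265.  108.8] xyaw -135.0 tilt [0.0033 0.0008] j [ 0.78  0.42 -0.33  0.   -0.82  1.57] F [ 1.18 -3.5  19.29] M [-0.96 -0.26 -0.03] w 13.3
skirt z 0.08518012305021057
white 211 [0.5178 0.2764 0.0769] bearing from axis 28.69 px [341.8 250.2]
white 124 [0.5133 0.2819 0.0856] bearing from axis 44.74 px [326.6 255.5]
white 239 [0.5039 0.2725 0.1117] bearing from axis 44.45 px [326.6 313.1]
```

Motion has stopped with force rising to 19 N, so the bottom stop is at TCP 108.8. That puts the spring start at about 116.8 and unlock at about 113.8. Depths near 110.5 are therefore unlocked by the spec. I'll back off to there and turn.

Request:
{"op": "play_rows", "data": {"plan": [{"dx":0,"dy":-2.4,"dz":0,"twist":0,"claw":0.9},{"dx":0,"dy":0,"dz":0,"twist":0,"claw":0.9},{"dx":0,"dy":0,"dz":0,"twist":0.06,"claw":0.9},{"dx":0,"dy":0,"dz":0,"twist":0,"claw":0.9}]}}

```text
time_s: 17.5
ee_pos: [0.4954, 0.2649, 0.1101]
orientation: [0.25, -0.661, 0.661, -0.252]
force: [3.3, -2.7, 12.6]
gripper_width: 0.16
```

```bash
python3 avg.py 3
```

```text
avgF [ 2.96 -3.44 12.77] M [-0.772 -0.91   0.271] Mz [0.24 0.27 0.3 ]
t 17.65 p [495.4 264.9 110.1] xyaw -138.39 tilt [0.003  0.0006] j [ 0.78  0.42 -0.33  0.   -0.82  1.52] F [ 2.69 -3.08 12.2 ] M [-0.79 -0.92  0.3 ] w 13.2
```

```bash
python3 - <<'E'
from plant import observe,snapshot
for i in range(4):
    o=observe(); print(o["effort"].round(3),o["moment"].round(3),o["joint_velocities"].round(3)); snapshot("scene")
E
```

```text
[  1.916 -29.747  10.778   0.745  -0.123  -0.285] [-0.788 -0.917  0.303] [-0.    -0.    -0.     0.002 -0.001  0.001]
[  1.916 -29.746  10.778   0.746  -0.123  -0.284] [-0.712 -0.919  0.282] [ 0.001 -0.     0.001  0.002  0.001 -0.002]
[  1.917 -29.746  10.777   0.746  -0.123  -0.284] [-0.71  -0.93   0.253] [ 0.    -0.    -0.001 -0.002 -0.001 -0.001]
[  1.917 -29.745  10.778   0.745  -0.123  -0.284] [-0.764 -0.822  0.34 ] [ 0.    -0.001  0.001  0.    -0.001 -0.001]
```

Joint 6 effort is a clean torque signal, -0.284 N·m. I'll use it to trace the torque curve in small steps.

Request:
{"op": "play_rows", "data": {"plan": [{"dx":0,"dy":0,"dz":0,"twist":-0.03,"claw":0.9},{"dx":0,"dy":0,"dz":0,"twist":0,"claw":0.9}]}}

```text
time_s: 18.1
ee_pos: [0.4954, 0.2649, 0.1101]
orientation: [0.26, -0.657, 0.657, -0.262]
force: [2.4, -3.0, 13.8]
gripper_width: 0.157
```

```bash
cat > e.py <<'E'
from plant import observe
import numpy as np
from scipy.spatial.transform import Rotation as Ro
o=observe(); R=Ro.from_quat(o["orientation"]).as_matrix()
print(round(o["time_s"],2),"z",round(o["ee_pos"][2]*1000,2),"xyaw",round(np.degrees(np.arctan2(R[1,0],R[0,0])),2),"e6",o["effort"][5].round(3),"F",o["force"].round(1))
E
python3 e.py
```

```text
18.1 z 110.09 xyaw -136.69 e6 -0.12 F [ 2.4 -3.  13.8]
```

Request:
{"op": "play_rows", "data": {"plan": [{"dx":0,"dy":0,"dz":0,"twist":-0.03,"claw":0.9},{"dx":0,"dy":0,"dz":0,"twist":0,"claw":0.9}]}}

```text
time_s: 18.35
ee_pos: [0.4954, 0.2649, 0.1101]
orientation: [0.27, -0.653, 0.653, -0.272]
force: [2.8, -2.5, 12.5]
gripper_width: 0.157
```

```bash
python3 e.py
```

```text
18.35 z 110.08 xyaw -135.01 e6 0.043 F [ 2.8 -2.5 12.5]
```

Request:
{"op": "play_rows", "data": {"plan": [{"dx":0,"dy":0,"dz":0,"twist":0.03,"claw":0.9},{"dx":0,"dy":0,"dz":0,"twist":0.04,"claw":0.9},{"dx":0,"dy":0,"dz":0,"twist":0,"claw":0.9}]}}

```text
time_s: 18.73
ee_pos: [0.4953, 0.2649, 0.1101]
orientation: [0.247, -0.662, 0.662, -0.249]
force: [2.2, -3.0, 12.9]
gripper_width: 0.154
```

```bash
python3 e.py
```

```text
18.73 z 110.08 xyaw -138.96 e6 -0.379 F [ 2.2 -3.  12.9]
```

Request:
{"op": "play_rows", "data": {"plan": [{"dx":0,"dy":0,"dz":0,"twist":-0.04,"claw":0.9},{"dx":0,"dy":0,"dz":0,"twist":0,"claw":0.9}]}}

```text
time_s: 18.98
ee_pos: [0.4954, 0.2649, 0.1101]
orientation: [0.26, -0.657, 0.657, -0.262]
force: [2.9, -3.8, 13.1]
gripper_width: 0.156
```

```bash
python3 e.py
```

```text
18.98 z 110.09 xyaw -136.69 e6 -0.106 F [ 2.9 -3.8 13.1]
```

Request:
{"op": "play_rows", "data": {"plan": [{"dx":0,"dy":-2,"dz":0,"twist":0,"claw":0.9},{"dx":0,"dy":0,"dz":0,"twist":0,"claw":0.9}]}}

```text
time_s: 19.23
ee_pos: [0.4953, 0.2649, 0.1118]
orientation: [0.26, -0.657, 0.657, -0.262]
force: [4.0, -2.4, 11.3]
gripper_width: 0.157
```

```bash
python3 e.py
```

```text
19.23 z 111.82 xyaw -136.72 e6 -0.101 F [ 4.  -2.4 11.3]
```

Request:
{"op": "play_rows", "data": {"plan": [{"dx":0,"dy":-2,"dz":0,"twist":0,"claw":0.9},{"dx":0,"dy":0,"dz":0,"twist":0,"claw":0.9}]}}

```text
time_s: 19.48
ee_pos: [0.4953, 0.2648, 0.1133]
orientation: [0.26, -0.657, 0.657, -0.262]
force: [3.6, -2.4, 10.6]
gripper_width: 0.159
```

```bash
python3 e.py
```

```text
19.48 z 113.35 xyaw -136.74 e6 -0.106 F [ 3.6 -2.4 10.6]
```

Request:
{"op": "play_rows", "data": {"plan": [{"dx":0,"dy":-2,"dz":0,"twist":0,"claw":0.9},{"dx":0,"dy":0,"dz":0,"twist":0,"claw":0.9}]}}

```text
time_s: 19.73
ee_pos: [0.4953, 0.2648, 0.1149]
orientation: [0.26, -0.657, 0.657, -0.261]
force: [5.0, -2.1, 8.5]
gripper_width: 0.159
```

```bash
python3 e.py
```

```text
19.73 z 114.9 xyaw -136.75 e6 -0.107 F [ 5.  -2.1  8.5]
```

Request:
{"op": "play_rows", "data": {"plan": [{"dx":0,"dy":-3,"dz":0,"twist":0,"claw":0.9},{"dx":0,"dy":0,"dz":0,"twist":0,"claw":0.9}]}}

```text
time_s: 19.98
ee_pos: [0.4952, 0.2648, 0.1171]
orientation: [0.26, -0.657, 0.657, -0.261]
force: [7.0, -1.5, 0.6]
gripper_width: 0.156
```

```bash
python3 look.py w10; python3 e.py
```

```text
t 19.98 p [495.2 264.8 117.1] xyaw -136.77 tilt [0.0021 0.0008] j [ 0.78  0.41 -0.32  0.   -0.84  1.54] F [ 7.02 -1.55  0.64] M [-0.35 -2.24  0.12] w 13.2
skirt z 0.09320849513782527
white 99 [0.5096 0.2886 0.0852] bearing from axis 59.87 px [308.6 244.2]
white 118 [0.5243 0.2655 0.0848] bearing from axis 2.81 px [367.4 254.6]
white 125 [0.5136 0.2812 0.0937] bearing from axis 43.19 px [326.5 255.3]
white 237 [0.5046 0.2726 0.1198] bearing from axis 42.63 px [326.8 310.9]
20.02 z 116.93 xyaw -136.77 e6 -0.104 F [ 7.3 -1.7  1.3]
```

Request:
{"op": "play_rows", "data": {"plan": [{"dx":-0.3,"dy":0,"dz":0.3,"twist":0.02,"claw":0.9},{"dx":0,"dy":0,"dz":0,"twist":0,"claw":0.9}]}}

```text
time_s: 20.27
ee_pos: [0.4953, 0.2648, 0.1166]
orientation: [0.253, -0.66, 0.66, -0.254]
force: [5.6, -0.8, 1.5]
gripper_width: 0.159
```

```bash
python3 e.py
```

```text
20.27 z 116.58 xyaw -137.92 e6 -0.184 F [ 5.6 -0.8  1.5]
```

Request:
{"op": "play_rows", "data": {"plan": [{"dx":-0.2,"dy":0,"dz":0.2,"twist":0.01,"claw":0.9},{"dx":0,"dy":0,"dz":0,"twist":0,"claw":0.9}]}}

```text
time_s: 20.52
ee_pos: [0.4954, 0.2648, 0.1165]
orientation: [-0.25, 0.661, -0.661, 0.251]
force: [5.5, -0.7, 0.1]
gripper_width: 0.156
```

```bash
python3 look.py w11; python3 e.py
```

```text
t 20.52 p [495.4 264.8 116.5] xyaw -138.48 tilt [0.0007 0.0003] j [ 0.78  0.41 -0.32  0.   -0.84  1.52] F [ 5.51 -0.66  0.06] M [-0.15 -1.77  0.23] w 13.2
skirt z 0.09267076502547347
white 30 [0.5115 0.2888 0.0845] bearing from axis 56.89 px [308.9 241.5]
white 34 [0.5185 0.2825 0.0845] bearing from axis 38.44 px [329.8 239.4]
white 108 [0.5241 0.2646 0.0844] bearing from axis 0.9 px [367.1 255.2]
white 39 [0.5016 0.2929 0.0847] bearing from axis 77.82 px [287.8 251.4]
white 114 [0.5141 0.2808 0.0932] bearing from axis 41.8 px [325.9 255.4]
white 240 [0.5043 0.2719 0.1194] bearing from axis 41.34 px [326.2 313. ]
20.57 z 116.48 xyaw -138.47 e6 -0.216 F [ 6.  -1.   0.6]
```

The torque curve doesn't depend on depth, which is odd. I'll release, let the dial settle, regrip neutrally and redo the press cleanly.

Request:
{"op": "play_rows", "data": {"plan": [{"dx":0,"dy":0,"dz":0,"twist":-0.057,"claw":0.9},{"dx":0,"dy":0,"dz":0,"twist":0,"claw":0.9},{"dx":0,"dy":0,"dz":0,"twist":0,"claw":0.7},{"dx":0,"dy":0,"dz":0,"twist":0,"claw":0.7},{"dx":0,"dy":0,"dz":0,"twist":0,"claw":0.7}]}}

```text
time_s: 21.2
ee_pos: [0.4939, 0.2642, 0.1162]
orientation: [0.27, -0.654, 0.654, -0.268]
force: [0.1, -0.6, 0.3]
gripper_width: 0.302
```

```bash
python3 look.py w12; python3 avg.py 3; python3 e.py; python3 - <<'E'
from h import *
w=dict(np.load("w12.npz")); C=cloud(w); z=C[...,2]; sub=np.zeros((480,640),bool); sub[195:390,270:385]=1
t=sub&(z>.113)&(z<.128); print("barz",np.median(z[t]))
E
```

```text
t 21.2 p [493.9 264.2 116.2] xyaw -135.26 tilt [-0.0024 -0.0014] j [ 0.78  0.41 -0.32 -0.   -0.84  1.57] F [ 0.11 -0.62  0.26] M [-0.06  0.04 -0.01] w 25.7
skirt z 0.09521574591227104
white 219 [0.5167 0.2772 0.0871] bearing from axis 31.62 px [340.2 248.9]
white 124 [0.5132 0.2818 0.0958] bearing from axis 44.76 px [327.6 254.4]
white 275 [0.504  0.2725 0.1218] bearing from axis 44.49 px [327.8 312.9]
avgF [ 0.36 -0.35 -0.3 ] M [ 0.022 -0.007 -0.005] Mz [ 0.04 -0.03 -0.03]
t 21.4 p [494.7 264.5 116.8] xyaw -135.25 tilt [-0.0006 -0.0003] j [ 0.78  0.41 -0.32 -0.   -0.84  1.57] F [ 0.22 -0.89 -0.82] M [ 0.03  0.02 -0.03] w 25.8
21.4 z 116.83 xyaw -135.25 e6 -0.0 F [ 0.2 -0.9 -0.8]
barz 0.12090823644657465
```

View pics/w12.png

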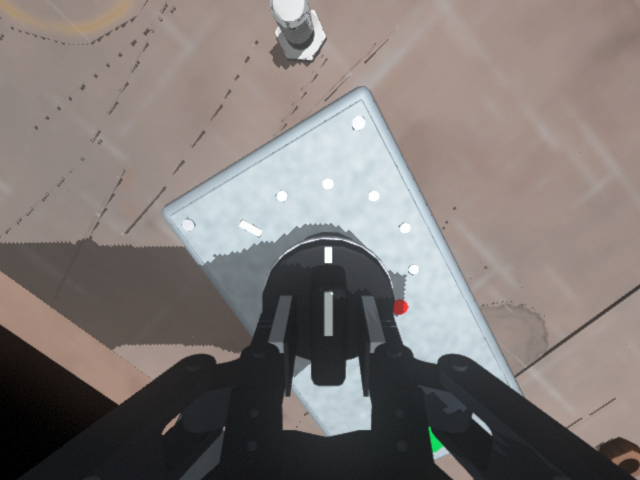

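The dial is back at rest, with the line at (328,312), the skirt at 0.0952 and the bearing at 44.7°. I'll shift 0.7 mm along z and regrip.

Request:
{"op": "play_rows", "data": {"plan": [{"dx":0,"dy":0,"dz":0.6,"twist":0,"claw":0.7},{"dx":0,"dy":0,"dz":0,"twist":0,"claw":0.8},{"dx":0,"dy":0,"dz":0,"twist":0,"claw":0.9},{"dx":0,"dy":0,"dz":0,"twist":0,"claw":0.9},{"dx":0,"dy":0,"dz":0,"twist":0,"claw":0.9}], "squeeze": 25}}

```text
time_s: 22.02
ee_pos: [0.4953, 0.2643, 0.1171]
orientation: [-0.269, 0.654, -0.654, 0.269]
force: [-2.5, 0.8, 0.7]
gripper_width: 0.158
```

```bash
python3 avg.py 2;python3 e.py
```

```text
avgF [-1.76  1.45  1.22] M [ 0.314  0.463 -0.002] Mz [ 0.03 -0.03]
t 22.12 p [495.3 264.3 117. ] xyaw -135.24 tilt [-0.0001  0.0002] j [ 0.78  0.41 -0.32 -0.   -0.84  1.57] F [-1.47  1.26  1.87] M [ 0.29  0.5  -0.03] w 12.9
22.12 z 117.05 xyaw -135.24 e6 -0.001 F [-1.5  1.3  1.9]
```

Request:
{"op": "play_rows", "data": {"plan": [{"dx":0,"dy":3,"dz":0,"twist":0,"claw":0.9},{"dx":0,"dy":3,"dz":0,"twist":0,"claw":0.9},{"dx":0,"dy":1,"dz":0,"twist":0,"claw":0.9},{"dx":0,"dy":0,"dz":0,"twist":0,"claw":0.9}]}}

```text
time_s: 22.62
ee_pos: [0.4953, 0.2643, 0.1112]
orientation: [0.269, -0.654, 0.654, -0.27]
force: [-5.1, 0.9, 8.1]
gripper_width: 0.157
```

```bash
python3 avg.py 3;python3 e.py
```

```text
avgF [-4.31  0.21  8.46] M [0.176 1.407 0.006] Mz [ 0.05 -0.03 -0.  ]
t 22.77 p [495.4 264.4 111.2] xyaw -135.21 tilt [0.0005 0.0001] j [ 0.78  0.42 -0.33  0.   -0.83  1.57] F [-3.42  0.15  8.15] M [ 0.14  1.39 -0.  ] w 13.5
22.77 z 111.21 xyaw -135.21 e6 -0.002 F [-3.4  0.1  8.2]
```

Request:
{"op": "play_rows", "data": {"plan": [{"dx":0.3,"dy":2,"dz":-0.3,"twist":0,"claw":0.9},{"dx":0.1,"dy":1.4,"dz":-0.1,"twist":0,"claw":0.9},{"dx":0,"dy":0,"dz":0,"twist":0,"claw":0.9}]}}

```text
time_s: 23.15
ee_pos: [0.4953, 0.2644, 0.1086]
orientation: [0.269, -0.654, 0.654, -0.27]
force: [-4.6, -1.5, 11.4]
gripper_width: 0.155
```

```bash
python3 avg.py 2;python3 e.py
```

```text
avgF [-3.74 -0.28 11.54] M [-0.157  1.359  0.029] Mz [0.03 0.03]
t 23.25 p [495.3 264.4 108.6] xyaw -135.18 tilt [0.0017 0.0003] j [ 0.78  0.42 -0.33  0.   -0.82  1.57] F [-3.31 -0.61 11.1 ] M [-0.12  1.36  0.03] w 13.3
23.25 z 108.55 xyaw -135.18 e6 -0.001 F [-3.3 -0.6 11.1]
```

Request:
{"op": "play_rows", "data": {"plan": [{"dx":0,"dy":0,"dz":0,"twist":0.03,"claw":0.9},{"dx":0,"dy":0,"dz":0,"twist":0,"claw":0.9}]}}

```text
time_s: 23.5
ee_pos: [0.4953, 0.2644, 0.1086]
orientation: [0.259, -0.657, 0.658, -0.26]
force: [-3.3, 0.2, 12.1]
gripper_width: 0.157
```

```bash
python3 e.py
```

```text
23.5 z 108.62 xyaw -136.88 e6 -0.179 F [-3.3  0.2 12.1]
```

Request:
{"op": "play_rows", "data": {"plan": [{"dx":0,"dy":0,"dz":0,"twist":0.03,"claw":0.9},{"dx":0,"dy":0,"dz":0,"twist":0,"claw":0.9}]}}

```text
time_s: 23.75
ee_pos: [0.4953, 0.2644, 0.1086]
orientation: [0.25, -0.661, 0.662, -0.251]
force: [-3.8, -1.5, 12.1]
gripper_width: 0.16
```

```bash
python3 e.py; python3 avg.py 2; python3 look.py w13
```

```text
23.75 z 108.61 xyaw -138.56 e6 -0.325 F [-3.8 -1.5 12.1]
avgF [-4.9  -0.46 11.4 ] M [-0.062  1.399  0.283] Mz [0.26 0.31]
t 23.85 p [495.3 264.3 108.6] xyaw -138.56 tilt [0.0018 0.0002] j [ 0.78  0.42 -0.33  0.   -0.82  1.51] F [-4.78 -0.79 11.41] M [-0.05  1.38  0.31] w 13.4
t 23.85 p [495.3 264.3 108.6] xyaw -138.56 tilt [0.0018 0.0002] j [ 0.78  0.42 -0.33  0.   -0.82  1.51] F [-4.78 -0.79 11.41] M [-0.05  1.38  0.31] w 13.4
skirt z 0.08689668548481133
white 58 [0.5067 0.291  0.0788] bearing from axis 67.24 px [297.1 247. ]
white 139 [0.5228 0.2689 0.0787] bearing from axis 9.95 px [357.7 252.2]
white 112 [0.514  0.2808 0.0874] bearing from axis 41.92 px [325.  256.5]
white 250 [0.5047 0.2722 0.1134] bearing from axis 41.03 px [325.6 313.8]
```

Request:
{"op": "play_rows", "data": {"plan": [{"dx":0,"dy":0,"dz":0,"twist":-0.06,"claw":0.9},{"dx":0.2,"dy":1.4,"dz":-0.2,"twist":0,"claw":0.9},{"dx":0,"dy":0,"dz":0,"twist":0,"claw":0.9},{"dx":0,"dy":0,"dz":0,"twist":0.03,"claw":0.9},{"dx":0,"dy":0,"dz":0,"twist":0,"claw":0.9}]}}

```text
time_s: 24.52
ee_pos: [0.4953, 0.2644, 0.1078]
orientation: [0.259, -0.657, 0.658, -0.261]
force: [-3.9, -1.4, 13.9]
gripper_width: 0.154
```

```bash
python3 e.py; python3 avg.py 2
```

```text
24.52 z 107.84 xyaw -136.86 e6 -0.179 F [-3.9 -1.4 13.9]
avgF [-5.15 -1.01 14.58] M [-0.254  1.496  0.139] Mz [0.18 0.1 ]
t 24.62 p [495.3 264.4 107.8] xyaw -136.85 tilt [0.0024 0.0003] j [ 0.78  0.42 -0.33  0.   -0.82  1.54] F [-5.92 -1.11 14.47] M [-0.24  1.45  0.1 ] w 13.1
```

Request:
{"op": "play_rows", "data": {"plan": [{"dx":0,"dy":0,"dz":0,"twist":0.03,"claw":0.9},{"dx":0,"dy":0,"dz":0,"twist":0,"claw":0.9}]}}

```text
time_s: 24.88
ee_pos: [0.4953, 0.2644, 0.1078]
orientation: [0.249, -0.661, 0.662, -0.251]
force: [-5.5, -1.4, 14.3]
gripper_width: 0.156
```

```bash
python3 e.py; python3 avg.py 2
```

```text
24.88 z 107.83 xyaw -138.54 e6 -0.333 F [-5.5 -1.4 14.3]
avgF [-5.04 -1.27 14.29] M [-0.233  1.496  0.32 ] Mz [0.34 0.3 ]
t 24.98 p [495.3 264.4 107.8] xyaw -138.53 tilt [0.0025 0.0003] j [ 0.78  0.42 -0.33  0.   -0.82  1.51] F [-4.78 -1.16 14.74] M [-0.22  1.48  0.3 ] w 13.3
```

Request:
{"op": "play_rows", "data": {"plan": [{"dx":0,"dy":0,"dz":0,"twist":0.01,"claw":0.9},{"dx":0,"dy":0,"dz":0,"twist":0,"claw":0.9}]}}

```text
time_s: 25.22
ee_pos: [0.4953, 0.2644, 0.1078]
orientation: [0.246, -0.662, 0.663, -0.248]
force: [-4.7, -1.6, 13.6]
gripper_width: 0.158
```

```bash
python3 e.py; python3 look.py w14; python3 e.py;  python3 - <<'E'
import cv2; im=cv2.imread("pics/w14.png"); cv2.imwrite("pics/w14z.png",cv2.resize(im[170:400,220:440],None,fx=2.6,fy=2.6,interpolation=cv2.INTER_CUBIC))
E
```

```text
25.23 z 107.83 xyaw -139.09 e6 -0.375 F [-4.7 -1.6 13.6]
t 25.23 p [495.3 264.4 107.8] xyaw -139.09 tilt [0.0025 0.0002] j [ 0.78  0.42 -0.33  0.   -0.82  1.5 ] F [-4.68 -1.59 13.56] M [-0.25  1.6   0.35] w 13.4
skirt z 0.0861183785546739
white 63 [0.5077 0.2905 0.0781] bearing from axis 65.03 px [299.  246.4]
white 136 [0.5231 0.2681 0.078 ] bearing from axis 8.27 px [359.1 252.6]
white 115 [0.5142 0.2808 0.0867] bearing from axis 41.62 px [324.9 256.4]
white 244 [0.5048 0.2722 0.1126] bearing from axis 40.75 px [325.6 313.4]
25.27 z 107.84 xyaw -139.09 e6 -0.366 F [-4.1 -1.5 13.5]
```

View pics/w14z.png

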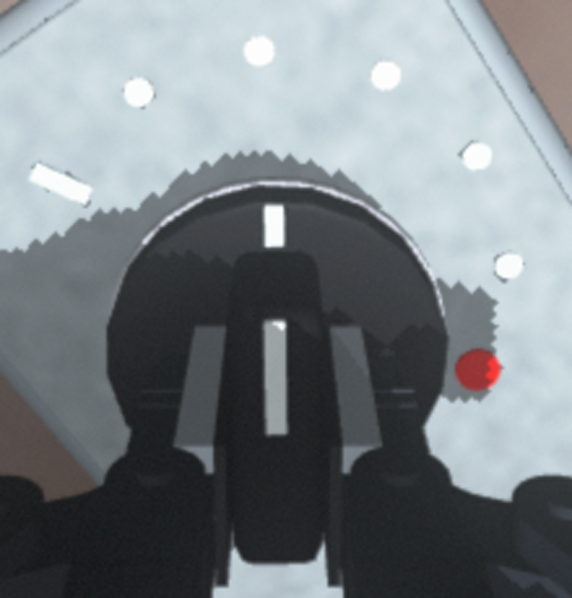

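Request:
{"op": "play_rows", "data": {"plan": [{"dx":0,"dy":0,"dz":0,"twist":-0.07,"claw":0.9},{"dx":0.2,"dy":1,"dz":-0.2,"twist":0,"claw":0.9},{"dx":0,"dy":0,"dz":0,"twist":0,"claw":0.9}]}}

```text
time_s: 25.65
ee_pos: [0.4953, 0.2644, 0.1069]
orientation: [0.269, -0.653, 0.654, -0.271]
force: [-4.0, -1.3, 13.7]
gripper_width: 0.156
```

```bash
python3 e.py; python3 avg.py 2
```

```text
25.65 z 106.91 xyaw -135.16 e6 -0.005 F [-4.  -1.3 13.7]
avgF [-3.62 -1.74 13.78] M [-0.429  1.29   0.002] Mz [ 0.02 -0.02]
t 25.75 p [495.2 264.4 106.9] xyaw -135.16 tilt [0.0028 0.0005] j [ 0.78  0.42 -0.34  0.   -0.81  1.57] F [-3.34 -1.37 13.94] M [-0.42  1.29 -0.02] w 13.0
```

Request:
{"op": "play_rows", "data": {"plan": [{"dx":0,"dy":0,"dz":0,"twist":0.03,"claw":0.9},{"dx":0,"dy":0,"dz":0,"twist":0,"claw":0.9}]}}

```text
time_s: 26.0
ee_pos: [0.4952, 0.2644, 0.1069]
orientation: [0.259, -0.657, 0.658, -0.261]
force: [-4.0, -1.1, 14.2]
gripper_width: 0.158
```

```bash
python3 e.py; python3 avg.py 2
```

```text
26.0 z 106.89 xyaw -136.86 e6 -0.168 F [-4.  -1.1 14.2]
avgF [-4.39 -1.46 14.74] M [-0.363  1.334  0.122] Mz [0.16 0.09]
t 26.1 p [495.2 264.4 106.9] xyaw -136.85 tilt [0.0029 0.0005] j [ 0.78  0.42 -0.34  0.   -0.81  1.54] F [-4.84 -1.66 14.69] M [-0.37  1.34  0.09] w 13.3
```

```bash
python3 look.py w15; python3 - <<'E'
from h import *
for n in("w4","w9","w12","w13","w14","w15"):
    w=dict(np.load(n+".npz")); C=cloud(w); z=C[...,2]; M=w["mount"]
    r=np.hypot(C[...,0]-.4954,C[...,1]-.2641); ok=w["z_map"]>0
    a=ok&(r>.024)&(r<.028)&(z>.07)&(z<.1); v,u=np.nonzero(ok); sub=np.zeros_like(ok); sub[275:385,312:340]=1
    b=ok&sub&(z>.105)&(z<.125)
    p=ok&(r>.040)&(r<.055)&(z>.04)&(z<.06)
    print(n,"skirt",np.median(z[a]).round(5),"bar",np.median(z[b]).round(5),"panel",np.median(z[p]).round(5))
E
```

```text
t 26.1 p [495.2 264.4 106.9] xyaw -136.85 tilt [0.0029 0.0005] j [ 0.78  0.42 -0.34  0.   -0.81  1.54] F [-4.84 -1.66 14.69] M [-0.37  1.34  0.09] w 13.3
skirt z 0.08522714279147345
white 209 [0.5166 0.2772 0.0771] bearing from axis 31.8 px [336.4 250.9]
white 125 [0.5136 0.2813 0.0857] bearing from axis 43.26 px [325.6 256.5]
white 232 [0.5045 0.2725 0.1118] bearing from axis 42.68 px [325.9 313.6]
w4 skirt 0.08688 bar 0.11275 panel 0.05032
w9 skirt 0.08515 bar 0.11104 panel 0.05031
w12 skirt 0.09527 bar 0.12106 panel 0.05028
w13 skirt 0.08687 bar 0.11272 panel 0.05032
w14 skirt 0.08609 bar 0.112 panel 0.05031
w15 skirt 0.08517 bar 0.11108 panel 0.05032
```

Request:
{"op": "play_rows", "data": {"plan": [{"dx":0,"dy":0,"dz":0,"twist":-0.03,"claw":0.9},{"dx":0.2,"dy":0.7,"dz":-0.2,"twist":0,"claw":0.9},{"dx":0,"dy":0,"dz":0,"twist":0,"claw":0.9}]}}

```text
time_s: 26.52
ee_pos: [0.4952, 0.2644, 0.1069]
orientation: [0.269, -0.653, 0.654, -0.271]
force: [-4.5, -1.9, 17.8]
gripper_width: 0.158
```

```bash
python3 e.py; python3 avg.py 3; python3 look.py w16|sed -n 2p
```

```text
26.52 z 106.87 xyaw -135.14 e6 -0.001 F [-4.5 -1.9 17.8]
avgF [-4.65 -2.05 17.19] M [-0.61   1.469  0.014] Mz [ 0.06  0.02 -0.04]
t 26.68 p [495.2 264.4 106.9] xyaw -135.15 tilt [0.0036 0.0006] j [ 0.78  0.42 -0.34  0.   -0.81  1.57] F [-5.36 -1.95 16.62] M [-0.6   1.47 -0.04] w 13.4
skirt z 0.08519100524036052
```

The bottom stop is confirmed twice at skirt 0.0852, a travel of 10.1 mm. So the play is about 2.1 mm and unlock comes at 5.1 mm depth. I'll back off to a depth of about 8.7 mm, which is unlocked with margin both ways, and turn.

Request:
{"op": "play_rows", "data": {"plan": [{"dx":0,"dy":-2.2,"dz":0,"twist":0,"claw":0.9},{"dx":0,"dy":0,"dz":0,"twist":0,"claw":0.9},{"dx":0,"dy":0,"dz":0,"twist":0.04,"claw":0.9},{"dx":0,"dy":0,"dz":0,"twist":0.03,"claw":0.9},{"dx":0,"dy":0,"dz":0,"twist":0,"claw":0.9}]}}

```text
time_s: 27.35
ee_pos: [0.4952, 0.2644, 0.1082]
orientation: [0.246, -0.662, 0.663, -0.248]
force: [-2.4, -2.0, 12.6]
gripper_width: 0.159
```

```bash
python3 e.py; python3 avg.py 1
```

```text
27.35 z 108.24 xyaw -139.1 e6 -0.369 F [-2.4 -2.  12.6]
avgF [-2.92 -0.21 13.15] M [-0.431  0.99   0.315] Mz [0.31]
t 27.4 p [495.1 264.4 108.2] xyaw -139.1 tilt [0.0033 0.0004] j [ 0.78  0.42 -0.34  0.   -0.82  1.5 ] F [-2.92 -0.21 13.15] M [-0.43  0.99  0.31] w 13.3
```

Request:
{"op": "play_rows", "data": {"plan": [{"dx":0,"dy":0,"dz":0,"twist":0.01,"claw":0.9}]}}

```text
time_s: 27.52
ee_pos: [0.4952, 0.2644, 0.1083]
orientation: [0.243, -0.663, 0.664, -0.245]
force: [-4.3, -2.0, 13.1]
gripper_width: 0.155
```

```bash
python3 e.py
```

```text
27.52 z 108.25 xyaw -139.67 e6 -0.362 F [-4.3 -2.  13.1]
```

Request:
{"op": "play_rows", "data": {"plan": [{"dx":0,"dy":0,"dz":0,"twist":0.01,"claw":0.9}]}}

```text
time_s: 27.65
ee_pos: [0.4952, 0.2644, 0.1082]
orientation: [0.239, -0.665, 0.665, -0.242]
force: [-3.2, -2.3, 12.5]
gripper_width: 0.155
```

```bash
python3 e.py
```

```text
27.65 z 108.23 xyaw -140.23 e6 -0.422 F [-3.2 -2.3 12.5]
```

Request:
{"op": "play_rows", "data": {"plan": [{"dx":0,"dy":0,"dz":0,"twist":0.01,"claw":0.9}]}}

```text
time_s: 27.78
ee_pos: [0.4951, 0.2644, 0.1082]
orientation: [0.236, -0.666, 0.666, -0.238]
force: [-3.3, -2.6, 13.4]
gripper_width: 0.161
```

```bash
python3 e.py; python3 look.py w17
```

```text
27.77 z 108.23 xyaw -140.79 e6 -0.472 F [-3.3 -2.6 13.4]
t 27.77 p [495.1 264.4 108.2] xyaw -140.79 tilt [0.0033 0.0003] j [ 0.78  0.42 -0.34  0.   -0.82  1.47] F [-3.35 -2.61 13.45] M [-0.44  0.99  0.52] w 13.7
skirt z 0.08650912790543921
white 185 [0.5215 0.2705 0.0782] bearing from axis 13.82 px [351.2 250.9]
white 29 [0.5037 0.2924 0.0784] bearing from axis 73.6 px [288.6 250.9]
white 121 [0.5145 0.2803 0.087 ] bearing from axis 40.3 px [324.6 256.2]
white 242 [0.5051 0.2721 0.1131] bearing from axis 39.47 px [325.6 312.8]
```

Request:
{"op": "play_rows", "data": {"plan": [{"dx":0,"dy":0,"dz":0,"twist":-0.05,"claw":0.9},{"dx":0,"dy":0,"dz":0,"twist":-0.05,"claw":0.9}]}}

```text
time_s: 28.08
ee_pos: [0.4952, 0.2644, 0.1083]
orientation: [0.269, -0.653, 0.654, -0.271]
force: [-3.5, -1.6, 13.0]
gripper_width: 0.154
```

```bash
python3 e.py; python3 - <<'E'
from h import *
for n in("w12","w4","w3","w13","w14","w17"):
    w=dict(np.load(n+".npz")); C=cloud(w); im=w["pixels"]; hsv=cv2.cvtColor(im,cv2.COLOR_BGR2HSV)
    m=(im.min(2)>225).astype(np.uint8); k,l,s,c=cv2.connectedComponentsWithStats(m)
    out=[]
    for i in range(1,k):
        if not 25<s[i,4]<400: continue
        P=ray(w,c[i][0],c[i][1],.0505); d=P[:2]-[.4954,.2641]; r=np.hypot(*d)
        if .044<r<.052: out.append((round(float(r*1000),1),round(float(np.degrees(np.arctan2(d[1],d[0]))),2)))
    rd=(hsv[...,1]>150)&(im[...,2]>90)&((hsv[...,0]<8)|(hsv[...,0]>172)); rd[:,:350]=0; rd[:,450:]=0; rd[:260]=0; rd[340:]=0
    v,u=np.nonzero(rd); P=ray(w,u.mean(),v.mean(),.0505); d=P[:2]-[.4954,.2641]
    print(n,out,"red",round(float(np.degrees(np.arctan2(d[1],d[0]))),2),len(u))
E
```

```text
28.07 z 108.26 xyaw -135.06 e6 -0.207 F [-3.5 -1.6 13. ]
w12 [(47.3, 44.81), (47.5, 75.36), (47.6, 14.21), (47.7, 105.83), (48.0, -16.07), (48.4, -46.13)] red -75.51 147
w4 [(47.3, 44.77), (47.4, 75.4), (47.6, 14.17), (47.8, 105.8), (47.9, -16.15), (48.5, -46.26)] red -75.76 173
w3 [(47.3, 44.8), (47.6, 14.29), (47.4, 75.36), (47.9, -16.1), (47.9, 105.75), (48.4, -46.22)] red -75.67 171
w13 [(47.4, 44.68), (47.5, 14.18), (47.5, 75.4), (47.9, -16.22), (47.8, 105.78), (48.4, -46.13)] red -75.61 175
w14 [(47.3, 44.77), (47.5, 14.27), (47.5, 75.38), (47.9, -16.05), (47.9, 105.77), (48.4, -46.14)] red -75.64 175
w17 [(47.3, 44.76), (47.5, 14.29), (47.6, 75.43), (47.9, -16.2), (47.9, 105.79), (48.3, -46.17)] red -75.65 179
```

Request:
{"op": "play_rows", "data": {"plan": [{"dx":0,"dy":0,"dz":0,"twist":0,"claw":0.9}]}}

```text
time_s: 28.2
ee_pos: [0.4952, 0.2644, 0.1082]
orientation: [0.269, -0.653, 0.654, -0.271]
force: [-3.1, -1.5, 12.9]
gripper_width: 0.157
```

```bash
python3 e.py; python3 look.py w18; python3 e.py; python3 avg.py 3; python3 e.py
```

```text
28.2 z 108.23 xyaw -135.15 e6 0.06 F [-3.1 -1.5 12.9]
t 28.2 p [495.2 264.4 108.2] xyaw -135.15 tilt [0.0032 0.0006] j [ 0.78  0.42 -0.34  0.   -0.82  1.57] F [-3.08 -1.45 12.86] M [-0.46  0.97  0.03] w 13.4
skirt z 0.08651293571173277
white 218 [0.5173 0.2765 0.0783] bearing from axis 29.55 px [340.4 251.1]
white 114 [0.5132 0.2817 0.0871] bearing from axis 44.71 px [325.9 256.4]
white 215 [0.5039 0.2725 0.1131] bearing from axis 44.43 px [326.  314.4]
28.25 z 108.24 xyaw -135.16 e6 0.014 F [-2.5 -1.3 13.1]
avgF [-2.87 -1.16 12.81] M [-0.471  0.964 -0.005] Mz [ 0.01  0.02 -0.04]
t 28.4 p [495.2 264.4 108.2] xyaw -135.17 tilt [0.0032 0.0006] j [ 0.78  0.42 -0.34  0.   -0.82  1.57] F [-3.06 -0.67 13.09] M [-0.5   0.93 -0.04] w 13.3
28.4 z 108.25 xyaw -135.17 e6 0.003 F [-3.1 -0.7 13.1]
```

The panel dots are fixed in every picture, and the dial moves elastically and returns. The depth evidence for being unlocked is firm, so I'll go on turning at this depth and watch the torque.

Request:
{"op": "play_rows", "data": {"plan": [{"dx":0,"dy":0,"dz":0,"twist":0.05,"claw":0.9},{"dx":0,"dy":0,"dz":0,"twist":0.05,"claw":0.9},{"dx":0,"dy":0,"dz":0,"twist":0.03,"claw":0.9},{"dx":0,"dy":0,"dz":0,"twist":0,"claw":0.9}]}}

```text
time_s: 28.9
ee_pos: [0.4952, 0.2644, 0.1081]
orientation: [0.226, -0.67, 0.67, -0.228]
force: [-3.0, -2.4, 11.5]
gripper_width: 0.156
```

```bash
python3 e.py; python3 look.py w19; python3 e.py
```

```text
28.9 z 108.11 xyaw -142.61 e6 -0.089 F [-3.  -2.4 11.5]
t 28.9 p [495.2 264.4 108.1] xyaw -142.61 tilt [0.0032 0.0006] j [ 0.78  0.42 -0.34  0.   -0.82  1.44] F [-3.03 -2.44 11.55] M [-0.36  0.8   0.03] w 13.3
skirt z 0.08641595857161789
white 185 [0.5216 0.2698 0.0781] bearing from axis 12.18 px [351. 251.]
white 51 [0.5017 0.2927 0.0782] bearing from axis 77.57 px [283.8 255.1]
white 114 [0.5154 0.2793 0.0869] bearing from axis 37.2 px [325.9 256.4]
white 227 [0.5055 0.2717 0.1129] bearing from axis 36.69 px [326.1 312.7]
28.95 z 108.08 xyaw -142.6 e6 -0.06 F [-3.  -1.6 12.1]
```

The torque fell to 0.06 N·m and the bar follows the tool exactly (37.2°), so the dial is out of its notch and turning freely. I'll go on to stop 3.

Request:
{"op": "play_rows", "data": {"plan": [{"dx":0,"dy":0,"dz":0,"twist":0.1,"claw":0.9},{"dx":0,"dy":0,"dz":0,"twist":0.1,"claw":0.9},{"dx":0,"dy":0,"dz":0,"twist":0.1,"claw":0.9},{"dx":0,"dy":0,"dz":0,"twist":0.094,"claw":0.9},{"dx":0,"dy":0,"dz":0,"twist":0,"claw":0.9},{"dx":0,"dy":0,"dz":0,"twist":0,"claw":0.9}]}}

```text
time_s: 29.7
ee_pos: [0.4952, 0.2643, 0.1082]
orientation: [0.09, -0.701, 0.701, -0.092]
force: [-2.2, -1.5, 12.8]
gripper_width: 0.155
```

```bash
python3 e.py; python3 look.py w20; python3 e.py
```

```text
29.7 z 108.25 xyaw -165.19 e6 0.022 F [-2.2 -1.5 12.8]
t 29.7 p [495.2 264.3 108.2] xyaw -165.19 tilt [0.0032 0.0003] j [ 0.78  0.42 -0.34  0.   -0.82  1.05] F [-2.2  -1.46 12.79] M [-0.56  0.9  -0.02] w 13.2
skirt z 0.08656637898357582
white 155 [0.514  0.2833 0.0785] bearing from axis 45.83 px [295.2 254. ]
white 107 [0.5216 0.2515 0.0782] bearing from axis -25.62 px [367.2 255.6]
white 126 [0.5197 0.2701 0.087 ] bearing from axis 13.9 px [326.5 256.4]
white 273 [0.508  0.267  0.1131] bearing from axis 13.13 px [326.4 312.2]
29.75 z 108.24 xyaw -165.19 e6 0.023 F [-3.3 -2.2 12.9]
```

Request:
{"op": "play_rows", "data": {"plan": [{"dx":0,"dy":0,"dz":0,"twist":0.06,"claw":0.9},{"dx":0,"dy":0,"dz":0,"twist":0,"claw":0.9}]}}

```text
time_s: 30.0
ee_pos: [0.4952, 0.2643, 0.1083]
orientation: [0.069, -0.704, 0.704, -0.072]
force: [-3.5, -2.1, 12.9]
gripper_width: 0.158
```

```bash
python3 e.py
```

```text
30.0 z 108.27 xyaw -168.57 e6 -0.355 F [-3.5 -2.1 12.9]
```

The notch is just as stiff at stop 3 under continuous push, so this is how the detent behaves at each stop. Between stops it is about 0.1 N·m. Going on to stop 4.

Request:
{"op": "play_rows", "data": {"plan": [{"dx":0,"dy":0,"dz":0,"twist":0.1,"claw":0.9},{"dx":0,"dy":0,"dz":0,"twist":0.1,"claw":0.9},{"dx":0,"dy":0,"dz":0,"twist":0.1,"claw":0.9},{"dx":0,"dy":0,"dz":0,"twist":0.1,"claw":0.9},{"dx":0,"dy":0,"dz":0,"twist":0.065,"claw":0.9},{"dx":0,"dy":0,"dz":0,"twist":0,"claw":0.9},{"dx":0,"dy":0,"dz":0,"twist":0,"claw":0.9}]}}

```text
time_s: 30.88
ee_pos: [0.4952, 0.2641, 0.1085]
orientation: [0.095, 0.701, -0.701, -0.093]
force: [-2.4, -2.9, 14.0]
gripper_width: 0.157
```

```bash
python3 look.py w21; python3 e.py
```

```text
t 30.88 p [495.2 264.1 108.5] xyaw 164.73 tilt [0.0031 0.    ] j [ 0.78  0.42 -0.34  0.   -0.82  0.52] F [-2.42 -2.89 14.05] M [-0.76  1.03 -0.01] w 13.3
skirt z 0.086804384525226
white 215 [0.5199 0.2641 0.0786] bearing from axis 0.01 px [311.3 252.9]
white 125 [0.5197 0.257  0.0873] bearing from axis -16.36 px [326.5 256.3]
white 30 [0.5047 0.2351 0.0784] bearing from axis -72.25 px [381.3 267.4]
white 96 [0.5133 0.2586 0.1133] bearing from axis -17.02 px [326.6 298.6]
30.93 z 108.42 xyaw 164.73 e6 0.015 F [-2.8 -2.5 14.3]
```

Request:
{"op": "play_rows", "data": {"plan": [{"dx":0,"dy":-0.3,"dz":0,"twist":0.1,"claw":0.9},{"dx":0,"dy":0,"dz":0,"twist":0.1,"claw":0.9},{"dx":0,"dy":0,"dz":0,"twist":0.1,"claw":0.9},{"dx":0,"dy":0,"dz":0,"twist":0.1,"claw":0.9},{"dx":0,"dy":0,"dz":0,"twist":0.1,"claw":0.9},{"dx":0,"dy":0,"dz":0,"twist":0.024,"claw":0.9},{"dx":0,"dy":0,"dz":0,"twist":0,"claw":0.9},{"dx":0,"dy":0,"dz":0,"twist":0,"claw":0.9}]}}

```text
time_s: 31.92
ee_pos: [0.495, 0.264, 0.1083]
orientation: [0.273, 0.653, -0.652, -0.271]
force: [-2.3, -2.0, 12.5]
gripper_width: 0.155
```

```bash
python3 look.py w22; python3 e.py
```

```text
t 31.93 p [495.  264.  108.3] xyaw 134.7 tilt [ 0.0026 -0.0002] j [ 0.78  0.42 -0.34  0.   -0.82 -0.  ] F [-2.33 -1.96 12.47] M [-0.71  0.89 -0.03] w 13.2
skirt z 0.08667041232221265
white 184 [0.5196 0.2543 0.0784] bearing from axis -22.04 px [302.8 252.3]
white 129 [0.5131 0.2455 0.0871] bearing from axis -46.4 px [326.5 255.9]
white 22 [0.4971 0.2337 0.0787] bearing from axis -86.71 px [370.2 255.2]
white 53 [0.5092 0.2499 0.1132] bearing from axis -45.93 px [325.7 296.6]
31.98 z 108.32 xyaw 134.7 e6 0.008 F [-2.6 -2.  11.8]
```

Stop 5 is reached (yaw 134.7, torque about 0). One more click to the red mark.

Request:
{"op": "play_rows", "data": {"plan": [{"dx":0,"dy":0,"dz":0,"twist":0.1,"claw":0.9},{"dx":0,"dy":0,"dz":0,"twist":0.1,"claw":0.9},{"dx":0,"dy":0,"dz":0,"twist":0.1,"claw":0.9},{"dx":0,"dy":0,"dz":0,"twist":0.1,"claw":0.9},{"dx":0,"dy":0,"dz":0,"twist":0.08,"claw":0.9},{"dx":0,"dy":0,"dz":0,"twist":0.041,"claw":0.9},{"dx":0,"dy":0,"dz":0,"twist":0,"claw":0.9},{"dx":0,"dy":0,"dz":0,"twist":0,"claw":0.9}]}}

```text
time_s: 32.98
ee_pos: [0.4949, 0.264, 0.1086]
orientation: [0.432, 0.561, -0.56, -0.43]
force: [-3.7, -2.3, 14.4]
gripper_width: 0.157
```

```bash
python3 look.py w23; python3 e.py
```

```text
t 32.98 p [494.9 264.  108.6] xyaw 104.85 tilt [ 0.0024 -0.0003] j [ 0.78  0.42 -0.34  0.   -0.82 -0.52] F [-3.74 -2.32 14.42] M [-0.76  1.19 -0.02] w 13.3
skirt z 0.08695377316576655
white 161 [0.515  0.2448 0.0787] bearing from axis -44.62 px [294.9 253.2]
white 126 [0.5017 0.2389 0.0874] bearing from axis -76.01 px [326.5 255.6]
white 239 [0.4983 0.2517 0.1135] bearing from axis -76.97 px [326.4 314. ]
33.02 z 108.62 xyaw 104.85 e6 0.015 F [-3.4 -2.1 13.8]
```

View pics/w23.png

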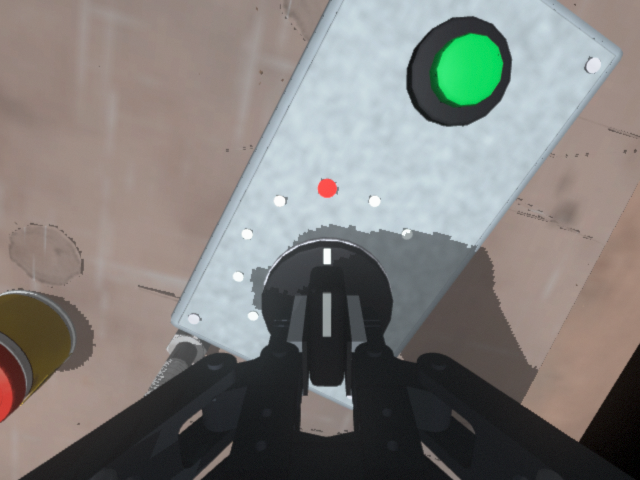

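Wrist view: the white line at (327,256–315) points straight at the red dot (327,188), and the torque is about 0. I'll let the dial rise and then release.

Request:
{"op": "play_rows", "data": {"plan": [{"dx":0,"dy":-3,"dz":0,"twist":0,"claw":0.9},{"dx":0,"dy":-3,"dz":0,"twist":0,"claw":0.9},{"dx":0,"dy":-3,"dz":0,"twist":0,"claw":0.9},{"dx":0,"dy":-1.5,"dz":0,"twist":0,"claw":0.9},{"dx":0,"dy":0,"dz":0,"twist":0,"claw":0.9},{"dx":0,"dy":0,"dz":0,"twist":0,"claw":0.7},{"dx":0,"dy":0,"dz":0,"twist":0,"claw":0.65},{"dx":0,"dy":0,"dz":0,"twist":0,"claw":0.65}]}}

```text
time_s: 34.02
ee_pos: [0.4935, 0.2643, 0.1162]
orientation: [-0.431, -0.56, 0.56, 0.432]
force: [0.3, 1.5, 0.0]
gripper_width: 0.35
```

Request:
{"op": "play_rows", "data": {"plan": [{"dx":0,"dy":-15,"dz":0,"twist":0,"claw":0.65},{"dx":0,"dy":-30,"dz":0,"twist":0,"claw":0.65},{"dx":0,"dy":-30,"dz":0,"twist":0,"claw":0.7},{"dx":0,"dy":0,"dz":0,"twist":0,"claw":1.0}]}}

```text
time_s: 34.52
ee_pos: [0.4953, 0.2654, 0.1954]
orientation: [0.432, 0.563, -0.558, -0.431]
force: [-0.1, 0.8, 0.5]
gripper_width: 0.1
```

```bash
python3 look.py w24; python3 - <<'E'
from h import *
w=dict(np.load("w24.npz")); im=w["pixels"]; C=cloud(w); z=C[...,2]; ok=w["z_map"]>0
r=np.hypot(C[...,0]-.4954,C[...,1]-.2641)
t=ok&(r<.028)&(z>.115)&(z<.128); print("bar",np.median(z[t]),cv2.minAreaRect(C[t][:,:2].astype(np.float32)*1000))
hsv=cv2.cvtColor(im,cv2.COLOR_BGR2HSV)
g=ok&(hsv[...,0]>45)&(hsv[...,0]<80)&(hsv[...,1]>120); z0=np.median(z[g])
m=g&(abs(z-z0)<.002); print("green top",z0,cv2.minEnclosingCircle(C[m][:,:2].astype(np.float32)*1000),C[m].mean(0),m.sum())
E
```

```text
t 34.52 p [495.3 265.4 195.4] xyaw 104.81 tilt [0.0058 0.0048] j [ 0.78  0.32 -0.23  0.   -1.01 -0.52] F [-0.11  0.84  0.48] M [ 0.02  0.04 -0.  ] w 8.5
skirt z 0.09528226696845038
white 50 [0.5209 0.2507 0.0869] bearing from axis -27.7 px [295.6 214.9]
white 64 [0.5017 0.2391 0.0958] bearing from axis -75.92 px [328.6 209. ]
white 163 [0.4985 0.2513 0.1217] bearing from axis -76.51 px [328.5 241.4]
bar 0.12100390485607093 ((495.0940856933594, 263.3166198730469), (13.913190841674805, 43.67145538330078), 14.535547256469727)
green top 0.07200213660262723 ((465.1174011230469, 152.84434509277344), 13.665925979614258) [0.46534353 0.15288805 0.07207667] 1564
```

View pics/w24.png

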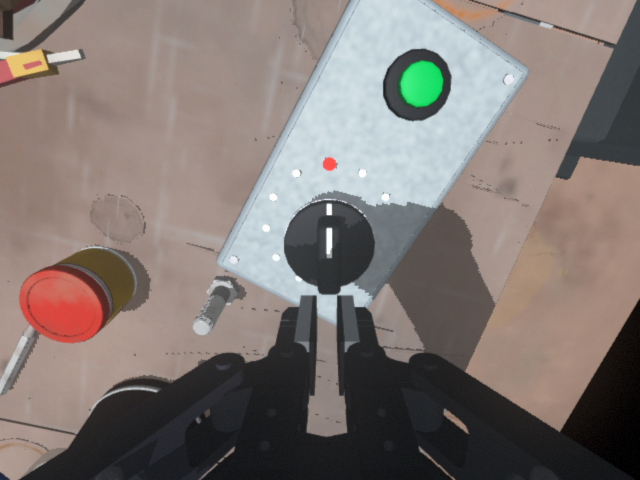

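Dial at rest (skirt 0.0953), bar along -75.5°, pointing at the red dot (330,164). Bolt and tin stand untouched. Button top measured at (465.1, 152.9, 72.0) mm. Moving above it.

Request:
{"op": "play_rows", "data": {"plan": [{"dx":-30,"dy":0,"dz":17,"twist":0,"claw":1},{"dx":-40,"dy":0,"dz":23,"twist":0,"claw":1},{"dx":-31,"dy":0,"dz":18,"twist":0,"claw":1},{"dx":0,"dy":40,"dz":0,"twist":0,"claw":1},{"dx":0,"dy":40,"dz":0,"twist":0,"claw":1},{"dx":0,"dy":15,"dz":0,"twist":0,"claw":1},{"dx":0,"dy":0,"dz":0,"twist":0,"claw":1},{"dx":0,"dy":0,"dz":0,"twist":0,"claw":1}]}}

```text
time_s: 35.58
ee_pos: [0.464, 0.152, 0.097]
orientation: [0.432, 0.56, -0.56, -0.431]
force: [0.3, 0.7, 0.3]
gripper_width: -0.0
```

```bash
python3 st.py
```

```text
t 35.58 p [464. 152.  97.] xyaw 104.79 tilt [0.0007 0.0003] j [ 0.65  0.33 -0.52  0.   -0.72 -0.39] F [0.33 0.73 0.28] M [-0.02 -0.03  0.06] w -0.0
```

Request:
{"op": "play_rows", "data": {"plan": [{"dx":0,"dy":5,"dz":0,"twist":0,"claw":1},{"dx":0,"dy":4,"dz":0,"twist":0,"claw":1},{"dx":0,"dy":2,"dz":0,"twist":0,"claw":1},{"dx":0,"dy":0,"dz":0,"twist":0,"claw":1}]}}

```text
time_s: 36.08
ee_pos: [0.4639, 0.152, 0.0858]
orientation: [0.432, 0.56, -0.56, -0.431]
force: [-1.3, 0.9, 3.4]
gripper_width: 0.002
```

```bash
python3 st.py
```

```text
t 36.08 p [463.9 152.   85.8] xyaw 104.79 tilt [0.0006 0.0004] j [ 0.65  0.35 -0.53  0.   -0.69 -0.39] F [-1.34  0.92  3.42] M [ 0.22  0.22 -0.03] w 0.2
```

Request:
{"op": "play_rows", "data": {"plan": [{"dx":0,"dy":2,"dz":0,"twist":0,"claw":1},{"dx":0,"dy":1,"dz":0,"twist":0,"claw":1},{"dx":0,"dy":0,"dz":0,"twist":0,"claw":1}]}}

```text
time_s: 36.45
ee_pos: [0.4639, 0.152, 0.083]
orientation: [0.432, 0.56, -0.56, -0.431]
force: [-2.4, 0.4, 7.3]
gripper_width: 0.002
```

```bash
python3 avg.py 2
```

```text
avgF [-1.51  0.58  6.52] M [0.236 0.538 0.002] Mz [-0.01  0.02]
t 36.55 p [463.9 152.   83.1] xyaw 104.8 tilt [0.0008 0.0004] j [ 0.65  0.35 -0.54  0.   -0.68 -0.39] F [-1.09  0.57  7.27] M [0.25 0.55 0.02] w 0.1
```

Force is 6.5 to 7 N at TCP 83.1, so the button is at its bottom. I'll add 1.5 mm to be sure, then lift off.

Request:
{"op": "play_rows", "data": {"plan": [{"dx":0,"dy":1.5,"dz":0,"twist":0,"claw":1},{"dx":0,"dy":0,"dz":0,"twist":0,"claw":1},{"dx":0,"dy":0,"dz":0,"twist":0,"claw":1}]}}

```text
time_s: 36.92
ee_pos: [0.464, 0.152, 0.0829]
orientation: [0.432, 0.561, -0.56, -0.431]
force: [-5.9, 1.3, 17.1]
gripper_width: 0.001
```

```bash
python3 avg.py 2
```

```text
avgF [-5.46  0.53 16.92] M [ 0.162  1.561 -0.004] Mz [-0.03  0.02]
t 37.02 p [464.  152.   82.9] xyaw 104.84 tilt [0.0012 0.0003] j [ 0.65  0.35 -0.54  0.   -0.68 -0.39] F [-4.94  0.52 16.42] M [0.15 1.57 0.02] w 0.2
```

Request:
{"op": "play_rows", "data": {"plan": [{"dx":0,"dy":-8,"dz":0,"twist":0,"claw":1},{"dx":0,"dy":-25,"dz":0,"twist":0,"claw":1},{"dx":0,"dy":-50,"dz":0,"twist":0,"claw":1},{"dx":0,"dy":-50,"dz":0,"twist":0,"claw":1},{"dx":0,"dy":-20,"dz":0,"twist":0,"claw":1},{"dx":0,"dy":0,"dz":0,"twist":0,"claw":1},{"dx":0,"dy":0,"dz":0,"twist":0,"claw":1}]}}

```text
time_s: 37.9
ee_pos: [0.4627, 0.1512, 0.2323]
orientation: [-0.431, -0.559, 0.561, 0.432]
force: [-0.4, -0.4, -1.6]
gripper_width: 0.002
```

```bash
python3 look.py w25; python3 - <<'E'
from plant import snapshot; import cv2
s=snapshot("scene"); cv2.imwrite("pics/s25.png",s["pixels"])
from h import *
w=dict(np.load("w25.npz")); im=w["pixels"]; C=cloud(w); z=C[...,2]; hsv=cv2.cvtColor(im,cv2.COLOR_BGR2HSV)
g=(w["z_map"]>0)&(hsv[...,0]>45)&(hsv[...,0]<80)&(hsv[...,1]>120); print("green z",np.median(z[g]),g.sum())
s=snapshot("top"); cv2.imwrite("pics/t25.png",s["pixels"])
E
```

```text
t 37.9 p [462.7 151.2 232.3] xyaw 104.75 tilt [-0.0031 -0.0014] j [ 0.65  0.16 -0.34 -0.   -1.07 -0.39] F [-0.36 -0.42 -1.57] M [-0.03 -0.03 -0.03] w 0.2
skirt z 0.09532855565263289
white 35 [0.5014 0.2391 0.0959] bearing from axis -76.46 px [251.7 322.1]
white 31 [0.4995 0.2464 0.1218] bearing from axis -77.07 px [245.8 349.3]
green z 0.07208324901241367 857
```

View pics/s25.png

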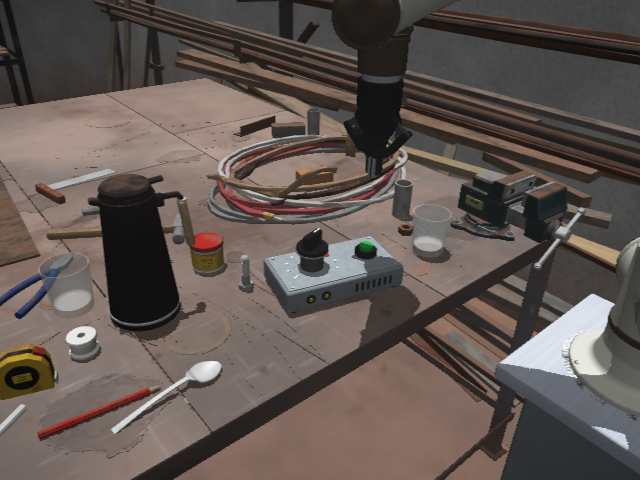

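View pics/w25.png

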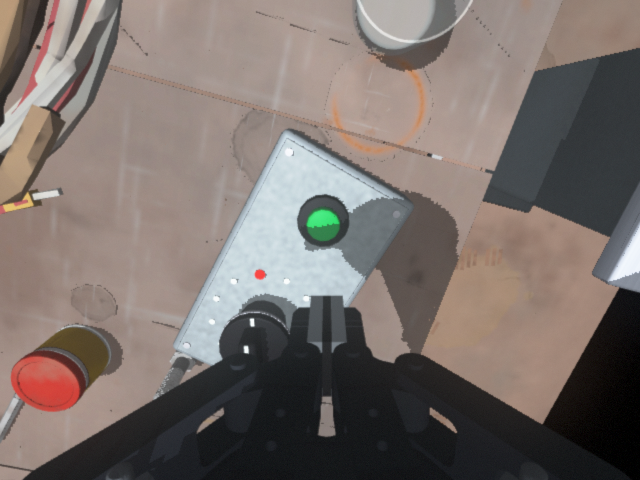

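The scene view shows the bolt (245,272), tin (208,255) and glass (431,232) where they were. The wrist view shows the dial line pointing at the red dot (260,274), and the button is back up at 72.1 mm. The arm is clear, so I'm handing in.

```bash
python3 -c "
from plant import close_job; print(close_job())"
```

```text
the job is handed in; nothing more can be done
None
```

The dial now stands at the red mark and the start button has been pressed and let go, but I may have forced the dial out of its notches while turning it.

**Dial:** It started at stop 2. I gripped the bar, felt about 2 mm of play, and touched the bottom stop twice, at 19 N and 17 N against the 24 N jamming limit. I then turned it clockwise through stops 3, 4 and 5 to stop 6 at 12–14 N of push. Let up there, it rose to rest (skirt top at 95.3 mm) with the bar at -75.5°, against -75.2° for the red mark.

**Start button:** I pressed it to its stop, with the TCP no longer sinking and the force reaching 17 N, and let go. It sprang back to 72.1 mm, its height before the press. The job took about 38 s of the 72 s.

**Surroundings:** In the last scene picture the bolt, tin and glass stood where they were, and the arm touched nothing.

**Check that disagreed:** Depth and bottom stop both put the dial about 6.5 mm into its spring while turning, well past the 3 mm where it unlocks. But leaving stop 2 took at least 0.47 N·m (a reading taken just after a small step), and leaving stop 3 took at least 0.36. The torque rose about 0.1 N·m per degree whatever the depth, so it never showed the lock letting go. Between stops 2 and 3 it was 0.06–0.09 N·m, which fits the 0.1 N·m given. I took the extra torque for a stiff notch at each stop, but I could not rule out that the lock was still holding. If it was, it was forced at stop 2 (0.47 is over the 0.4 limit) and probably at the later stops as well.

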